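# Change the jeweller's bench over to soldering

### The arm

A 7-joint arm with a two-finger parallel gripper is mounted at the origin on the work surface. World frame = base frame: x ahead of the robot, y to its left, z up, the work surface at z = 0. Lengths are in m, angles in rad, forces in N, time in s.
With the tool pointing down it reaches from about 0.35 to 0.9 m from the base axis. Payload 8.1 kg.
Tool frame: the origin (TCP) lies at the centre of the arm's flange, where the gripper is bolted on; the fingertips stand 178 mm ahead of it and the grasp point (between the pads) lies 159 mm ahead of it; z points along the fingers, y is the direction in which the jaws open and shut (so a half turn about z gives the same grasp; the last joint's range is limited). The gripper opens to 92 mm and grips with 3 to 60 N. Pads are 19 mm wide; open, the fingers measure 130 mm over their backs; the gripper's body (75 mm by 190 mm) begins 47 mm behind the grasp point.
Start: joints at [1.171, 0.434, 0.025, 1.573, -0.012, 1.134, -0.075], TCP at [0.183, -0.598, 0.405] pointing down, gripper open.
Joint ranges: [-2.62, 2.62], [-0.44, 2.09], [-1.27, 1.32], [0.08, 2.57], [-1.32, 4.46], [0.12, 2], [-2.74, 2.74]. Speed limits (rad/s): [2.22, 2.22, 3.01, 3.01, 3.14, 3.14, 3.14].

### API

Orientations are given as a rotation vector (axis times angle).
In Python, from cell import arm, get_image, camera_model gives the robot as it stands. The module is installed in compiled form; this text tells all that it offers.
- The arm moves only by the shell command python3 -m pendant 'ROWS' [FORCE]. ROWS is JSON, a list that holds one entry, the list of rows, each a list of 7 numbers: the shift along the tool's x, y, z in mm, then the turn, a rotation vector about the tool's x, y, z in rad, then the closure, from -1 (fully open) to 1 (shut). In form: [[[x, y, z, rx, ry, rz, hand], ...]]. A call has 1 to 20 rows; each row is the pose to reach, as a shift and turn from the pose commanded when the call began, along the tool's axes at that moment; what a row does not reach only later rows make up. A row lasts 1/8 s, in which the tool goes at most 62.5 mm and 10.7 degrees, less where a joint would pass 70% of its speed; a pose out of reach is approached as far as the arm can. A call with a gripper value outside its range is refused whole. The fingers move at their own pace and stop on an object; FORCE is the grip in N (left out, the last holds). Time passes only in rows, so rows that repeat a pose let the fingers close. It gives the time, the measured TCP pose, the force and the opening at its end, in the units of the state.
- arm.observe(): the state, without advancing time (a new reading comes with each control period).
- get_image(name): name is "scene" or "top"; returns the picture (480x640x3 uint8, red, green, blue); there is no depth.
- camera_model(name): a dict with "fx", "fy", "cx", "cy" (pixels), "position" and "orientation" of the camera in the world. Camera axes: x right, y down, z forward; pixel columns grow to the right and rows downward; lengths in m; the calibration is good to about 2 mm. A picture is of the moment at which its call begins. camera_model takes no time and is no camera call.
- arm.sign_off(): hands the job in, once; it reports no verdict.
The state is a dict: "clock": time; "joints": joint angles; "dq": joint speeds; "joint_efforts": joint torques, N m; "position": TCP position; "ee_rot": TCP orientation; "force": force on the tool from outside, world axes, zero at the start; "ft_torque": the same for the moment, N m; "width": opening from 0.0 (shut) to 1.0 (fully open).
Only numpy, scipy, OpenCV 4.12 (cv2) and the standard library are available. Lean on these libraries where they do the work, as an engineer would, in place of code of your own. Each camera call takes 0.05 s, during which the arm holds its last target.

### The job

Change the bench over to soldering: the round soldering disc and the wooden board must trade places, the disc to the middle of the grey fireproof sheet and the board to the middle of the leather mat, square with the mat; push them along the bench, do not lift them. Put the charcoal block that lies on the disc flat into its steel tray, and in the end have all the silver boxes from the board standing upright on the disc, well in from its edge. Do not tip a box over, and leave the other things on the bench where they are.

Things in the scene. Friction and masses are not known exactly. Their poses are not given: they have to be found in the camera images.
- disc: round grey soldering disc, 180 mm across, 25 mm thick, about 0.5 kg, loose on the bench; at the start it lies on the leather mat with the charcoal block on it. Too wide to grip. Origin: centre of its underside; z up
- board: dark wooden bench board, 130 (its x) x 170 (its y) x 25 mm thick, about 0.4 kg, loose on the bench; at the start it lies on the fireproof sheet with the silver boxes on it. Too wide to grip. Origin: centre of its underside; z up
- sheet: grey fireproof sheet, 220 x 220 mm, let in flush with the bench top (no step), fixed; to the left or right of the robot's middle line, at about 0.45 m ahead. Origin: its centre, at bench height
- leather_mat: dark brown leather mat, 160 (its x) x 200 (its y) mm, let in flush with the bench top (no step), fixed; on the other side of the robot's middle line. Origin: its centre, at bench height. The bench between sheet and mat and the bench ahead of that gap (x from 0.55 to 0.80 m, y within 0.10 m of the middle line) are clear
- charcoal: black charcoal soldering block, 55 (its x) x 100 (its y) x 30 mm high, 80 g, loose; at the start flat on the disc, at any angle. Origin: centre of its underside; z up
- tray: open steel tray for the charcoal block, outside 105 (its x) x 150 (its y) x 18 mm high, walls and floor 3 mm thick, fixed; in the far left or far right corner (a 50 mm brass cube, the doming block, stands in the other corner). Origin: centre of its underside
- box1: closed silver box with a lid, 34 (its x) x 60 (its y) x 26 mm high, 70 g, loose; at the start upright on the board. Two to four of the four boxes are there, alike; absent ones have no pose. Origin: centre of its underside; z up
- box2: closed silver box with a lid, 34 (its x) x 60 (its y) x 26 mm high, 70 g, loose; at the start upright on the board. Two to four of the four boxes are there, alike; absent ones have no pose. Origin: centre of its underside; z up
- box3: closed silver box with a lid, 34 (its x) x 60 (its y) x 26 mm high, 70 g, loose; at the start upright on the board. Two to four of the four boxes are there, alike; absent ones have no pose. Origin: centre of its underside; z up
- box4: closed silver box with a lid, 34 (its x) x 60 (its y) x 26 mm high, 70 g, loose; at the start upright on the board. Two to four of the four boxes are there, alike; absent ones have no pose. Origin: centre of its underside; z up
- doming_block: brass doming cube, 50 mm, in the far corner where the tray is not; loose, not part of the job, must stay where it is. Origin: centre of its underside, or the middle of the tool
- flux_jar: glass flux jar with a white cap, 56 mm across, 65 mm high, beyond the left-hand place; loose, not part of the job, must stay where it is. Origin: centre of its underside, or the middle of the tool
- hammer: hammer, 230 mm long, lying at the right edge of the work area; loose, not part of the job, must stay where it is. Origin: centre of its underside, or the middle of the tool
- ring_clamp: wooden ring clamp, 150 x 26 x 18 mm, lying at the left edge; loose, not part of the job, must stay where it is. Origin: centre of its underside, or the middle of the tool
- pliers: pliers, 150 mm long, lying beyond the right-hand place; loose, not part of the job, must stay where it is. Origin: centre of its underside, or the middle of the tool
- brush: brush, 180 mm long, lying at the far left; loose, not part of the job, must stay where it is. Origin: centre of its underside, or the middle of the tool
- bench_block: steel bench block, 90 x 90 x 20 mm, at the far right; loose, not part of the job, must stay where it is. Origin: centre of its underside, or the middle of the tool

How it is judged:
By the outcome, as a careful person would: the job done as asked, in the order asked, and still so for the second after the job is handed in, with the robot touching nothing.
Of box1, box2, box3, box4 only 2 to 4 are there at a start; the rules pass over those that are not, and their reading is None.
At some moment in a run one of disc, board may be knocked a few centimetres aside while the robot is not near it.
It also fails if it takes over 210 s, if anything falls off the work surface, if the arm or the gripper's body presses on something with over 40 N, if the wrist force passes 120 N, or if a joint passes its speed limit or range.

## Working session

There is one attempt and no reset: what is moved stays moved. The work goes in short steps, Python scripts to look and compute and a shell command to move; the robot and the scene stay as the last step left them, time stands still between calls to the robot, and variables do not carry over. Pictures are saved under pics/ and viewed, and the job is handed in when it is done.

```bash
mkdir -p pics; ls; python3 - <<'E'
from cell import arm,get_image,camera_model
import cv2
print(arm.observe())
for n in("scene","top"):
    print(n,camera_model(n)); cv2.imwrite(f"pics/{n}0.png",get_image(n)[:,:,::-1])
E
```

```text
pics
{'clock': 0.0, 'joints': array([ 1.17140036,  0.43523574,  0.02498868,  1.57411194, -0.01160782,
        1.13398347, -0.07506815]), 'dq': array([ 1.61391638e-03, -9.82270643e-05, -3.90558483e-04, -1.31956861e-03,
        9.81331238e-04, -1.43755756e-03,  6.63730943e-04]), 'joint_efforts': array([-1.32216741e-03, -6.67876625e+01,  9.85247120e-01, -3.14469767e+01,
       -6.02540793e-02,  4.23989247e-02,  1.37798843e-04]), 'position': array([ 0.18268079, -0.59746213,  0.40393126]), 'ee_rot': array([-3.10554597e+00, -4.64181434e-01,  5.92367802e-04]), 'force': array([0.61741723, 0.27817754, 0.09504213]), 'ft_torque': array([-0.04143374, -0.01011809, -0.01146442]), 'width': 1.0026713504044}
scene {'fx': 603.3883258067493, 'fy': 603.3883258067493, 'cx': 319.64985617293837, 'cy': 243.65329392979177, 'position': array([1.10497243, 0.55137907, 1.3241205 ]), 'orientation': array([-1.01135211, -2.66836937,  0.71774037])}
top {'fx': 542.4081455105941, 'fy': 542.4081455105941, 'cx': 324.4246791600915, 'cy': 233.96409558117327, 'position': array([3.32300738e-01, 1.13105540e-03, 1.61496125e+00]), 'orientation': array([-2.13004578,  2.1377714 , -0.19358389])}
```

View pics/top0.png

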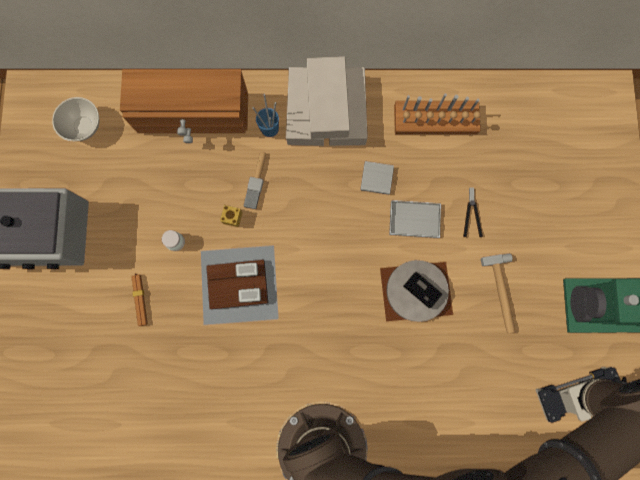

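View pics/scene0.png

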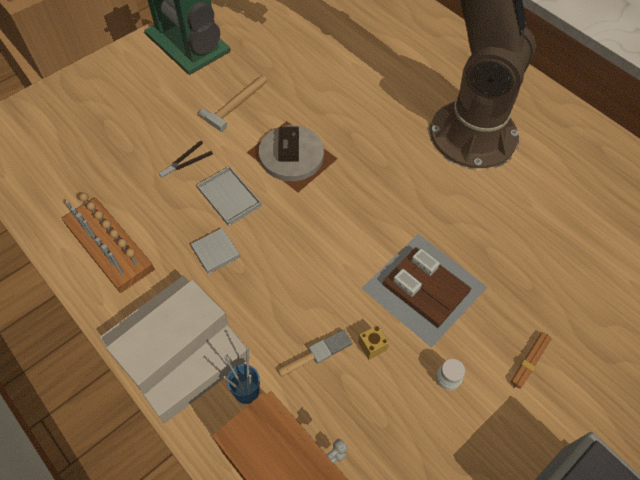

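Top view: the disc with the charcoal is on the right at px (418,290), and the board with two boxes is on the left at (238,284). The tray is at (415,219), the doming block at (231,215) and the jar at (172,241).

```bash
cat > h.py <<'E'
import numpy as np,cv2
from scipy.spatial.transform import Rotation as Ro
from cell import arm,get_image,camera_model
def ray(n,p):
    c=camera_model(n); p=np.atleast_2d(np.asarray(p,float))
    d=np.c_[(p[:,0]-c['cx'])/c['fx'],(p[:,1]-c['cy'])/c['fy'],np.ones(len(p))]
    return np.array(c['position']),Ro.from_rotvec(c['orientation']).apply(d)
def plane(n,p,z):
    o,d=ray(n,p); return (o+d*((z-o[2])/d[:,2])[:,None])[:,:2]
def tri(p1,p2):
    o1,d1=ray('top',p1);o2,d2=ray('scene',p2);d1=d1[0];d2=d2[0]
    s=np.linalg.lstsq(np.c_[d1,-d2],o2-o1,rcond=None)[0]
    a=o1+d1*s[0];b=o2+d2*s[1];return (a+b)/2,np.linalg.norm(a-b)
def go(x,y,z,yaw=None):
    """print tool-frame shift to get TCP to xyz; yaw=direction (rad) of jaw axis y in world"""
    s=arm.observe();R=Ro.from_rotvec(s['ee_rot']);M=R.as_matrix()
    sh=M.T@(np.array([x,y,z])-s['position'])*1000
    out=[round(v,1) for v in sh]
    if yaw is not None:
        yy=np.array([np.cos(yaw),np.sin(yaw),0]);best=None
        for k in(1,-1):
            T=np.c_[np.cross(k*yy,[0,0,-1]),k*yy,[0,0,-1]]
            rv=Ro.from_matrix(M.T@T).as_rotvec()
            print(' turn',k,np.round(rv,3))
    print(' shift mm',out)
def st():
    s=arm.observe();M=Ro.from_rotvec(s['ee_rot']).as_matrix()
    print('t',round(s['clock'],2),'pos',np.round(s['position'],4),'yjaw deg',round(np.degrees(np.arctan2(M[1,1],M[0,1])),2),'tz',np.round(M[:,2],3),'F',np.round(s['force'],1),'w',round(s['width'],3),'q',np.round(s['joints'],2))
E
python3 - <<'E'
from h import *
t=cv2.imread('pics/top0.png');s=cv2.imread('pics/scene0.png')
a=cv2.resize(t[160:340,120:320],None,fx=4,fy=4,interpolation=cv2.INTER_CUBIC)[:600]
b=cv2.resize(t[160:340,340:540],None,fx=4,fy=4,interpolation=cv2.INTER_CUBIC)[:,:]
cv2.imwrite('pics/a1.png',cv2.resize(t[230:330,190:290],(600,600),interpolation=cv2.INTER_CUBIC))
cv2.imwrite('pics/a2.png',cv2.resize(t[200:330,370:500],(600,600),interpolation=cv2.INTER_CUBIC))
h=cv2.cvtColor(t,cv2.COLOR_BGR2HSV)
for n,p in dict(sheet=(206,300),board=(225,275),box=(246,270),disc=(400,305),mat=(386,310),char=(420,285),tray=(415,219),wood=(330,280),wood2=(300,200)).items():
    print(n,h[p[1],p[0]])
h=cv2.cvtColor(s,cv2.COLOR_BGR2HSV)
for n,p in dict(sheet=(430,330),board=(435,300),box=(425,258),disc=(270,150),mat=(325,158),char=(285,140),tray=(228,195),wood=(340,220)).items():
    print('s',n,h[p[1],p[0]])
E
```

```text
sheet [ 42   9 140]
board [  8 155  89]
box [ 23  19 159]
disc [ 17  36 149]
mat [ 12 181  96]
char [13 42 84]
tray [ 25  21 156]
wood [ 17 122 192]
wood2 [ 16 122 176]
s sheet [ 33  19 123]
s board [ 12 143  68]
s box [ 22  32 145]
s disc [ 17  51 129]
s mat [ 12 181  93]
s char [13 54 99]
s tray [ 20  32 143]
s wood [ 17 127 169]
```

View pics/a1.png

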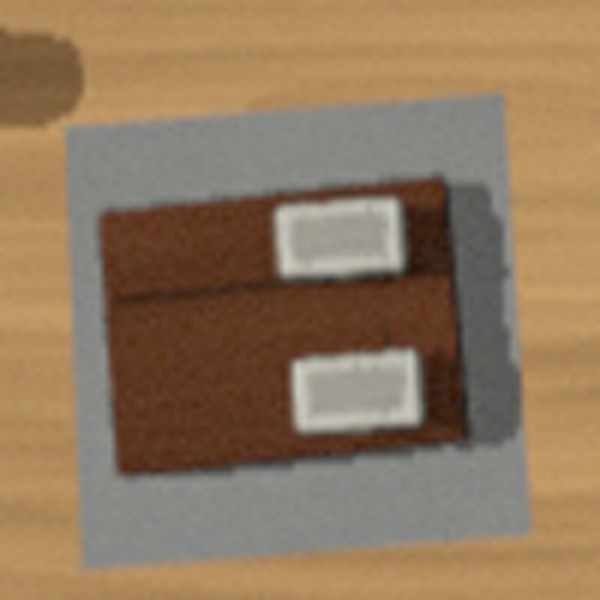

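View pics/a2.png

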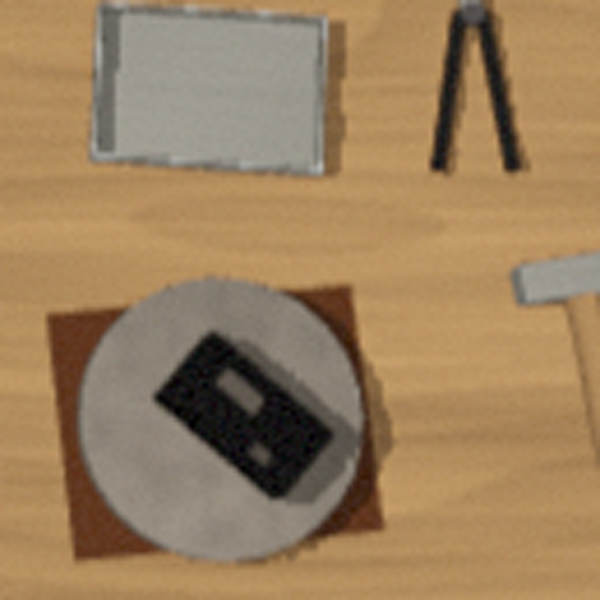

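```bash
cat >> h.py <<'E'
def rectfit(P):
    P=np.array(P);c=P.mean(0);e=[np.linalg.norm(P[(i+1)%4]-P[i]) for i in range(4)]
    u=(P[1]-P[0])/2+(P[2]-P[3])/2; v=(P[3]-P[0])/2+(P[2]-P[1])/2
    lu,lv=np.linalg.norm(u),np.linalg.norm(v)
    l=u if lu>lv else v
    return c,max(lu,lv),min(lu,lv),np.degrees(np.arctan2(l[1],l[0]))%180
E
python3 - <<'E'
from h import *
o1=np.array([190,230]);o2=np.array([370,200])
def A(l):return o1+(np.array(l)+.5)/6-.5
def B(l):return o2+(np.array(l)+.5)*130/600-.5
def rep(n,p,z):
    c,l,s,a=rectfit(plane('top',p,z));print(n,np.round(c,4),'long %.4f short %.4f longaxis %.1f'%(l,s,a))
rep('sheet',A([(67,127),(502,95),(530,532),(83,568)]),0)
rep('board',A([(100,212),(443,180),(467,440),(120,473)]),.025)
rep('boxA',A([(275,205),(400,197),(405,270),(281,278)]),.051)
rep('boxB',A([(292,358),(416,348),(423,425),(298,434)]),.051)
rep('mat',B([(48,316),(352,287),(384,528),(76,559)]),0)
rep('char',B([(213,332),(333,432),(282,499),(154,396)]),.055)
rep('tray',B([(97,3),(327,18),(323,174),(92,160)]),.018)
print('disc ctr',plane('top',B([(220,419)]),.025), 'edges',plane('top',B([(78,419),(364,419),(220,278),(220,562)]),.025))
s=cv2.imread('pics/scene0.png')
cv2.imwrite('pics/s1.png',cv2.resize(s[225:345,360:490],(650,600),interpolation=cv2.INTER_CUBIC))
cv2.imwrite('pics/s2.png',cv2.resize(s[115:235,190:340],(750,600),interpolation=cv2.INTER_CUBIC))
E
```

```text
sheet [0.4647 0.2436] long 0.2183 short 0.2178 longaxis 94.2
board [0.464  0.2462] long 0.1683 short 0.1277 longaxis 95.2
boxA [0.5041 0.2155] long 0.0600 short 0.0355 longaxis 93.5
boxB [0.4302 0.2058] long 0.0595 short 0.0366 longaxis 94.1
mat [ 0.443  -0.2833] long 0.1988 short 0.1560 longaxis 95.3
char [ 0.4434 -0.2926] long 0.0981 short 0.0540 longaxis 49.9
tray [ 0.6581 -0.2839] long 0.1504 short 0.1042 longaxis 86.2
disc ctr [[ 0.44279415 -0.28208353]] edges [[ 0.44313094 -0.19197905]
 [ 0.44245235 -0.37352942]
 [ 0.53279433 -0.28513004]
 [ 0.35328649 -0.27905368]]
```

View pics/s1.png

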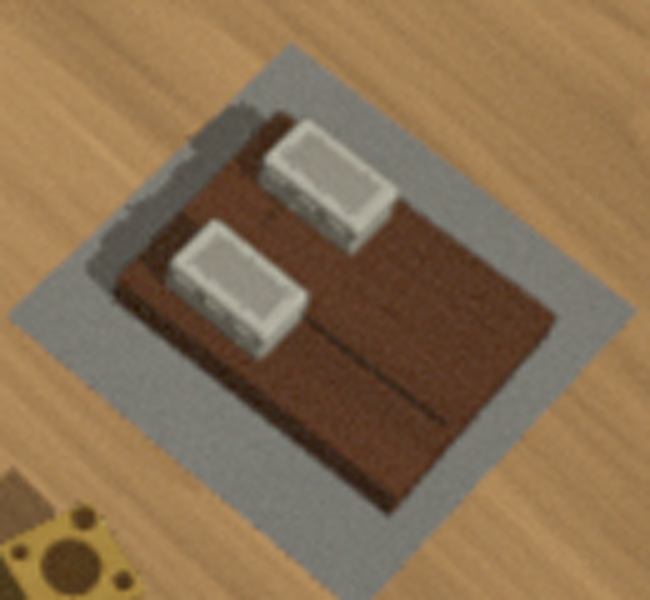

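View pics/s2.png

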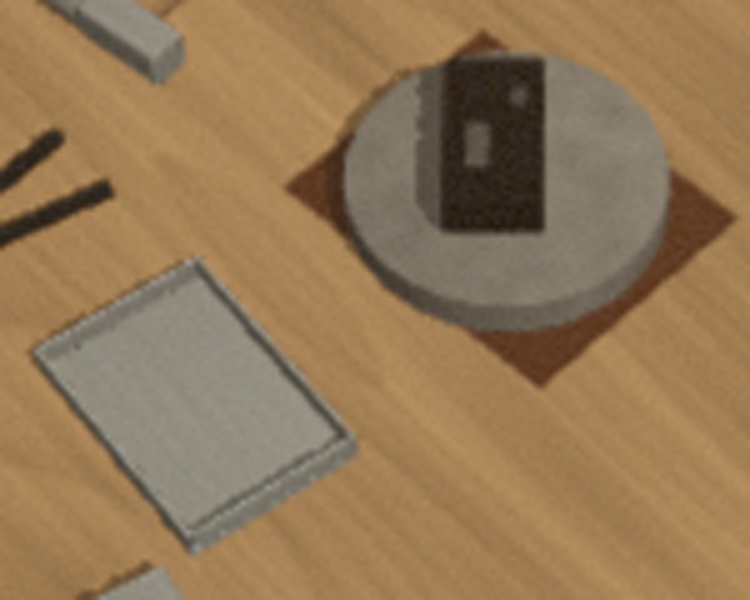

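```bash
python3 - <<'E'
from h import *
o1=np.array([190,230]);o2=np.array([370,200])
A=lambda l:o1+(np.array(l)+.5)/6-.5
B=lambda l:o2+(np.array(l)+.5)*130/600-.5
S1=lambda l:np.array([360,225])+(np.array(l)+.5)/5-.5
S2=lambda l:np.array([190,115])+(np.array(l)+.5)/5-.5
for n,a,b in [('boxA',A((340,237)),S1((236,280))),('boxB',A((357,390)),S1((330,180))),('charmark',B((240,390)),S2((478,144))),('charmark2',B((261,455)),S2((519,97))),
 ('tray',B((210,89)),S2((194,398))),('disc',B((220,419)),S2((507,178))),('board corner',A((120,473)),S1((553,318))),('board corner',A((467,440)),S1((280,114))),('b',A((100,212)),S1((390,513-15)))]:
    p,e=tri(a,b);print(n,np.round(p,4),'gap %.4f'%e)
# charcoal pick
st()
ya=np.radians(49.9+90)
go(.4434,-.2926,.36,ya)
E
```

```text
boxA [0.505  0.2159 0.0462] gap 0.0008
boxB [0.4311 0.2071 0.0442] gap 0.0006
charmark [ 0.4582 -0.2892  0.0552] gap 0.0014
charmark2 [ 0.4182 -0.3017  0.0519] gap 0.0008
tray [ 0.6592 -0.2854  0.0098] gap 0.0004
disc [ 0.4432 -0.2831  0.0198] gap 0.0002
board corner [0.393  0.3242 0.0204] gap 0.0003
board corner [0.4081 0.1569 0.0169] gap 0.0013
b [0.5209 0.3368 0.0215] gap 0.0023
t 0.1 pos [ 0.1827 -0.5975  0.404 ] yjaw deg -73.0 tz [-0.001  0.001 -1.   ] F [0.6 0.  0.2] w 1.0 q [ 1.17  0.44  0.02  1.57 -0.01  1.13 -0.08]
 turn 1 [-0.000e+00  2.000e-03  2.567e+00]
 turn -1 [-0.001 -0.    -0.574]
 shift mm [np.float64(338.5), np.float64(-215.3), np.float64(44.3)]
```

```bash
python3 -m pendant '[[[100,-60,20,0,0,-0.15,-1],[200,-125,44,0,0,-0.3,-1],[338.5,-215,44,0,0,-0.574,-1],[338.5,-215,44,0,0,-0.574,-1],[338.5,-215,44,0,0,-0.574,-1],[338.5,-215,44,0,0,-0.574,-1],[338.5,-215,44,0,0,-0.574,-1],[338.5,-215,44,0,0,-0.574,-1],[338.5,-215,44,0,0,-0.574,-1],[338.5,-215,44,0,0,-0.574,-1]]]' 20; python3 - <<'E'
from h import *
st(); go(.4434,-.2926,.208,np.radians(139.9))
E
```

```text
clock: 1.35
position: [0.4427, -0.2944, 0.3607]
ee_rot: [2.85, 1.321, -0.001]
force: [-0.1, -0.4, 0.1]
width: 0.998
t 1.35 pos [ 0.4427 -0.2944  0.3607] yjaw deg -40.25 tz [-0. -0. -1.] F [-0.1 -0.4  0.1] w 0.998 q [ 0.67  0.34 -0.24  1.84  0.1   0.97 -0.31]
 turn 1 [1.000e-03 0.000e+00 3.139e+00]
 turn -1 [-0.     0.001 -0.003]
 shift mm [np.float64(1.9), np.float64(-0.6), np.float64(152.7)]
```

```bash
python3 -m pendant '[[[2,-0.5,60,0,0,0,-1],[2,-0.5,110,0,0,0,-1],[2,-0.5,135,0,0,0,-1],[2,-0.5,148,0,0,0,-1],[2,-0.5,152.5,0,0,0,-1],[2,-0.5,152.5,0,0,0,-1],[2,-0.5,152.5,0,0,0,1],[2,-0.5,152.5,0,0,0,1],[2,-0.5,152.5,0,0,0,1],[2,-0.5,152.5,0,0,0,1],[2,-0.5,152.5,0,0,0,1]]]' 20; python3 - <<'E'
from h import *
st();cv2.imwrite('pics/g1.png',get_image('scene')[80:330,150:450,::-1])
E
```

```text
clock: 2.72
position: [0.4446, -0.2912, 0.2084]
ee_rot: [2.848, 1.325, 0.0]
force: [-0.9, -0.2, 1.9]
width: 0.596
t 2.73 pos [ 0.4446 -0.2912  0.2084] yjaw deg -40.1 tz [ 0. -0. -1.] F [-0.9 -0.2  1.9] w 0.596 q [ 0.63  0.55 -0.2   1.99  0.18  0.63 -0.39]
```

View pics/g1.png

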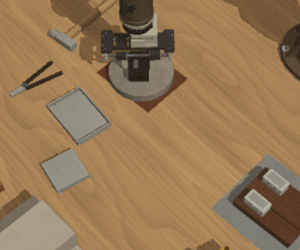

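```bash
python3 -m pendant '[[[0,0,0,0,0,0,-0.6],[0,0,0,0,0,0,-0.6],[0,0,-12,0,0,0,-0.6],[0,0,-12,0,0,0,-0.6],[0,0,-12,0,0,0,1],[0,0,-12,0,0,0,1],[0,0,-12,0,0,0,1],[0,0,-12,0,0,0,1],[0,0,-40,0,0,0,1],[0,0,-90,0,0,0,1],[0,0,-90,0,0,0,1]]]' 20; python3 - <<'E'
from h import *
st(); go(.6585,-.2845,.30,np.radians(176.2))
E
```

```text
clock: 4.15
position: [0.4457, -0.2918, 0.3015]
ee_rot: [2.844, 1.323, 0.006]
force: [0.3, 0.2, -0.7]
width: 0.596
t 4.15 pos [ 0.4457 -0.2918  0.3015] yjaw deg -40.12 tz [ 0.006 -0.003 -1.   ] F [ 0.3  0.2 -0.7] w 0.596 q [ 0.66  0.41 -0.24  1.91  0.13  0.83 -0.35]
 turn 1 [ 1.000e-03 -8.000e-03  2.508e+00]
 turn -1 [ 0.006  0.001 -0.634]
 shift mm [np.float64(142.7), np.float64(158.0), np.float64(2.7)]
```

```bash
python3 -m pendant '[[[40,45,0,0,0,-0.18,1],[80,90,0,0,0,-0.36,1],[120,130,0,0,0,-0.54,1],[142,158,0,0,0,-0.634,1],[142,158,0,0,0,-0.634,1],[142,158,0,0,0,-0.634,1],[142,158,0,0,0,-0.634,1]]]' 20; python3 - <<'E'
from h import *
st(); go(.6585,-.2845,.2,np.radians(176.2))
cv2.imwrite('pics/g2.png',get_image('scene')[80:330,100:400,::-1])
E
```

```text
clock: 5.03
position: [0.6557, -0.285, 0.298]
ee_rot: [-2.295, -2.145, 0.002]
force: [-0.2, -1.0, -1.1]
width: 0.597
t 5.03 pos [ 0.6557 -0.285   0.298 ] yjaw deg -3.88 tz [-0.001 -0.    -1.   ] F [-0.2 -1.  -1.1] w 0.597 q [ 0.55  0.7  -0.36  1.42  0.26  1.07  0.07]
 turn 1 [1.00e-03 2.00e-03 3.14e+00]
 turn -1 [-0.001  0.001 -0.001]
 shift mm [np.float64(0.7), np.float64(2.9), np.float64(98.0)]
```

View pics/g2.png

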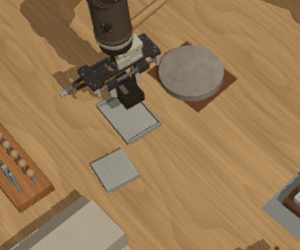

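```bash
python3 -m pendant '[[[1,3,40,0,0,0,1],[1,3,75,0,0,0,1],[1,3,90,0,0,0,1],[1,3,96,0,0,0,1],[1,3,98.5,0,0,0,1],[1,3,98.5,0,0,0,1],[1,3,98.5,0,0,0,-0.6],[1,3,98.5,0,0,0,-0.6],[1,3,98.5,0,0,0,-0.6],[1,3,70,0,0,0,-0.6],[1,3,0,0,0,0,-0.6],[1,3,0,0,0,0,-0.6]]]' 20; python3 - <<'E'
from h import *
st()
E
```

```text
clock: 6.58
position: [0.6615, -0.2838, 0.3038]
ee_rot: [2.288, 2.142, 0.007]
force: [1.7, -0.3, -0.5]
width: 0.798
t 6.58 pos [ 0.6615 -0.2838  0.3038] yjaw deg -3.79 tz [ 0.008 -0.002 -1.   ] F [ 1.7 -0.3 -0.5] w 0.798 q [ 0.54  0.7  -0.36  1.4   0.26  1.08  0.07]
```

```bash
python3 - <<'E'
from h import *
go(.443,-.402,.26,0)
go(.443,-.402,.184,0)
print('jar',plane('top',[(172,241)],.065),'hammer',plane('top',[(484,260),(512,258),(510,331)],0.01),'dom',plane('top',[(231,216)],.05),'clamp',plane('top',[(140,300)],.015),'pliers',plane('top',[(466,236)],.01))
cv2.imwrite('pics/g3.png',cv2.resize(get_image('scene')[100:260,150:350,::-1],None,fx=3,fy=3))
E
```

```text
turn 1 [ 0.008  0.002 -0.066]
 turn -1 [ 3.000e-03 -1.300e-02  3.075e+00]
 shift mm [np.float64(-132.4), np.float64(-210.6), np.float64(42.3)]
 turn 1 [ 0.008  0.002 -0.066]
 turn -1 [ 3.000e-03 -1.300e-02  3.075e+00]
 shift mm [np.float64(-132.2), np.float64(-211.2), np.float64(118.3)]
jar [[0.58492407 0.42967546]] hammer [[ 0.53354278 -0.48724967]
 [ 0.53927822 -0.57142748]
 [ 0.32462314 -0.55180196]] dom [[0.6613691  0.26382863]] clamp [[0.41850211 0.52919272]] pliers [[ 0.606389   -0.43700714]]
```

View pics/g3.png

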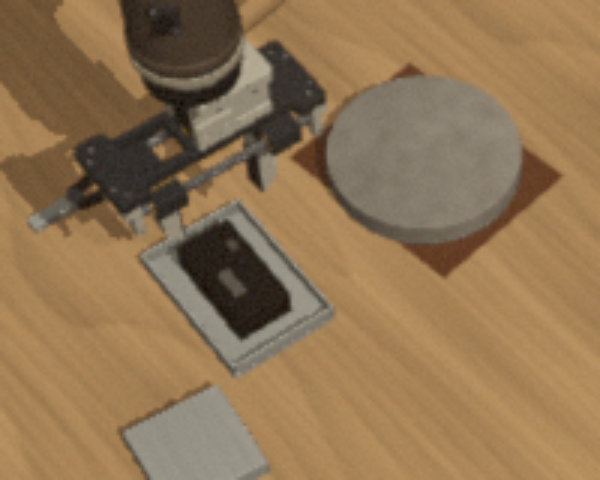

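The charcoal lies flat in the tray. Next I push the disc towards +y.

```bash
python3 -m pendant '[[[-60,-60,10,0,0,-0.03,-1],[-132,-120,20,0,0,-0.066,-1],[-132,-180,30,0,0,-0.066,-1],[-132,-211,42,0,0,-0.066,-1],[-132,-211,42,0,0,-0.066,-1],[-132,-211,80,0,0,-0.066,-1],[-132,-211,105,0,0,-0.066,-1],[-132,-211,116,0,0,-0.066,-1],[-132,-211,116,0,0,-0.066,-1],[-132,-211,116,0,0,-0.066,-1]]]' 20; python3 - <<'E'
from h import *
st();go(.443,-.39,.184,0)
E
```

```text
clock: 7.88
position: [0.4413, -0.4015, 0.183]
ee_rot: [2.22, 2.221, 0.0]
force: [-0.0, 0.2, -0.7]
width: 1.0
t 7.88 pos [ 0.4413 -0.4015  0.183 ] yjaw deg 0.01 tz [ 0.001 -0.001 -1.   ] F [-0.   0.2 -0.7] w 1.0 q [ 0.89  0.68 -0.35  1.83  0.34  0.7   0.35]
 turn 1 [0.001 0.001 0.   ]
 turn -1 [-1.000e-03  2.000e-03 -3.141e+00]
 shift mm [np.float64(11.5), np.float64(1.7), np.float64(-1.0)]
```

```bash
python3 -m pendant '[[[12,1.5,0,0,0,0,-1],[22,1.5,0,0,0,0,-1],[29,1.5,0,0,0,0,-1],[34,1.5,0,0,0,0,-1],[40,1.5,0,0,0,0,-1],[47,1.5,0,0,0,0,-1],[55,1.5,0,0,0,0,-1],[64,1.5,0,0,0,0,-1],[74,1.5,0,0,0,0,-1],[85,1.5,0,0,0,0,-1],[96,1.5,0,0,0,0,-1],[107,1.5,0,0,0,0,-1],[118,1.5,0,0,0,0,-1],[129,1.5,0,0,0,0,-1],[140,1.5,0,0,0,0,-1],[151,1.5,0,0,0,0,-1],[162,1.5,0,0,0,0,-1],[171,1.5,0,0,0,0,-1],[178,1.5,0,0,0,0,-1],[182,1.5,0,0,0,0,-1]]]'; python3 - <<'E'
from h import *
st()
cv2.imwrite('pics/g4.png',get_image('scene')[:,:,::-1])
E
```

```text
clock: 10.38
position: [0.4421, -0.219, 0.1822]
ee_rot: [-2.221, -2.222, 0.0]
force: [-0.4, -6.1, 4.1]
width: 1.002
t 10.38 pos [ 0.4421 -0.219   0.1822] yjaw deg 0.01 tz [-0.  0. -1.] F [-0.4 -6.1  4.1] w 1.002 q [ 0.6   0.56 -0.33  2.08  0.34  0.55  0.02]
```

View pics/g4.png

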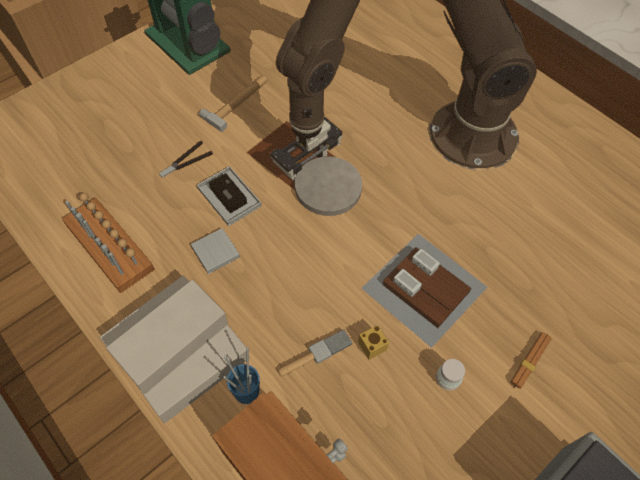

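```bash
python3 -m pendant '[[[-15,0,0,0,0,0,-1],[-20,0,-50,0,0,0,-1],[0,-40,-60,0,0,0.18,-1],[15,-80,-60,0,0,0.36,-1],[28,-105,-60,0,0,0.54,-1],[28,-105,-60,0,0,0.72,-1],[28,-105,-60,0,0,0.9,-1],[28,-105,-60,0,0,1.065,-1],[28,-105,-60,0,0,1.065,-1],[28,-105,-60,0,0,1.065,-1]]]'; python3 - <<'E'
from h import *
st()
im=get_image('top');cv2.imwrite('pics/g5.png',cv2.resize(im[180:360,180:480,::-1],None,fx=2.6,fy=2.6,interpolation=cv2.INTER_CUBIC))
E
```

```text
clock: 11.68
position: [0.337, -0.1916, 0.2421]
ee_rot: [-3.04, -0.791, 0.001]
force: [-0.3, -0.8, 0.3]
width: 1.001
t 11.68 pos [ 0.337  -0.1916  0.2421] yjaw deg -60.82 tz [-0.  0. -1.] F [-0.3 -0.8  0.3] w 1.001 q [ 0.5   0.31 -0.15  2.3   0.09  0.54 -0.78]
```

View pics/g5.png

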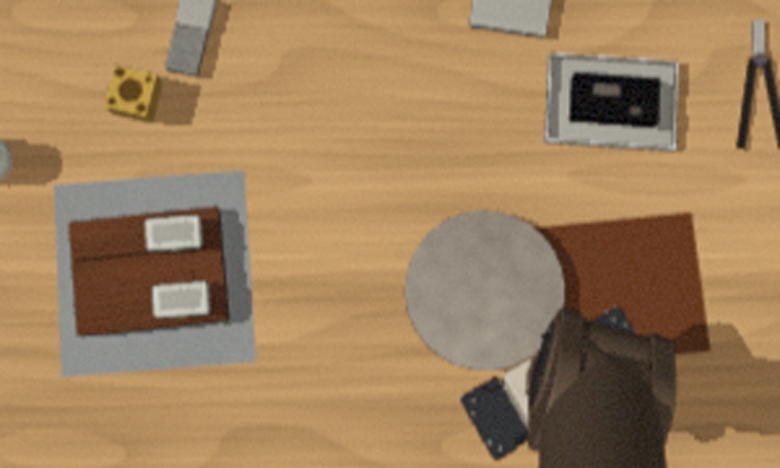

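```bash
python3 - <<'E'
from h import *
c=plane('top',[(366.3,291.3)],.025)[0];print(c)
d=np.array([.68,0])-c;L=np.linalg.norm(d);print(L,np.degrees(np.arctan2(d[1],d[0])))
d/=L;p=c-.105*d;print(p);go(*p,.184,np.arctan2(d[1],d[0])-np.pi/2)
E
```

```text
[ 0.44070439 -0.1327881 ]
0.2736696313684176 29.026437962018708
[ 0.34889282 -0.18373548]
 turn 1 [-0.     0.     0.002]
 turn -1 [-0.00e+00 -1.00e-03 -3.14e+00]
 shift mm [np.float64(14.2), np.float64(-1.1), np.float64(58.1)]
```

```bash
python3 -m pendant '[[[2,-1,30,0,0,0,-1],[2,-1,52,0,0,0,-1],[2,-1,58,0,0,0,-1],[12,-1,58,0,0,0,-1],[22,-1,58,0,0,0,-1],[29,-1,58,0,0,0,-1],[35,-1,58,0,0,0,-1],[42,-1,58,0,0,0,-1],[50,-1,58,0,0,0,-1],[60,-1,58,0,0,0,-1],[71,-1,58,0,0,0,-1],[83,-1,58,0,0,0,-1],[95,-1,58,0,0,0,-1],[107,-1,58,0,0,0,-1],[119,-1,58,0,0,0,-1],[131,-1,58,0,0,0,-1],[143,-1,58,0,0,0,-1],[155,-1,58,0,0,0,-1],[167,-1,58,0,0,0,-1],[179,-1,58,0,0,0,-1]]]'; python3 -m pendant '[[[12,0,0,0,0,0,-1],[24,0,0,0,0,0,-1],[36,0,0,0,0,0,-1],[48,0,0,0,0,0,-1],[60,0,0,0,0,0,-1],[72,0,0,0,0,0,-1],[84,0,0,0,0,0,-1],[96,0,0,0,0,0,-1],[107,0,0,0,0,0,-1],[116,0,0,0,0,0,-1],[122,0,0,0,0,0,-1],[125,0,0,0,0,0,-1],[110,0,0,0,0,0,-1],[95,0,-40,0,0,0,-1],[95,0,-80,0,0,0,-1]]]'; python3 - <<'E'
from h import *
st()
im=get_image('top');cv2.imwrite('pics/g6.png',cv2.resize(im[160:340,180:480,::-1],None,fx=2.6,fy=2.6,interpolation=cv2.INTER_CUBIC))
E
```

```text
clock: 14.22
position: [0.4926, -0.1042, 0.1842]
ee_rot: [3.042, 0.785, -0.004]
force: [-5.7, -2.6, 3.7]
width: 0.999
clock: 16.1
position: [0.5747, -0.0589, 0.2646]
ee_rot: [-3.042, -0.784, 0.003]
force: [2.0, 0.1, -0.3]
width: 1.0
t 16.1 pos [ 0.5747 -0.0589  0.2646] yjaw deg -61.1 tz [-0.002 -0.    -1.   ] F [ 2.   0.1 -0.3] w 1.0 q [ 0.08  0.51 -0.09  1.84  0.06  0.79 -1.12]
```

View pics/g6.png

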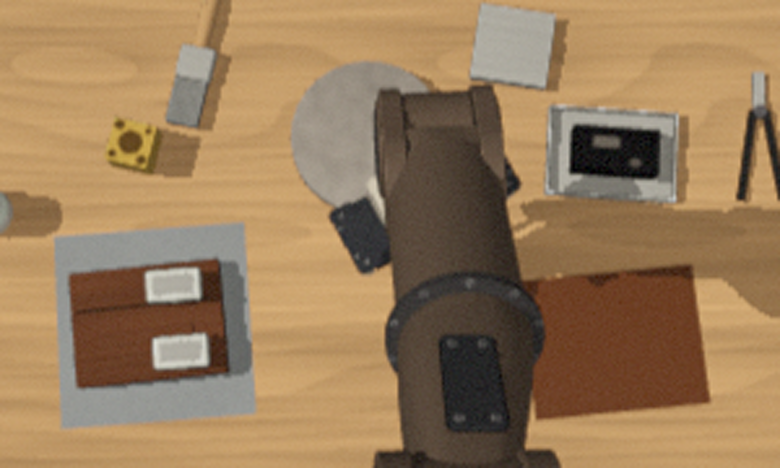

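```bash
python3 - <<'E'
from h import *
go(.453,.36,.264,np.radians(5.2))
E
```

```text
turn 1 [ 0.006 -0.003 -1.157]
 turn -1 [-0.004 -0.007  1.985]
 shift mm [np.float64(93.9), np.float64(-426.4), np.float64(5.3)]
```

```bash
python3 -m pendant '[[[20,-60,-30,0,0,-0.18,-1],[40,-120,-30,0,0,-0.36,-1],[55,-180,-30,0,0,-0.54,-1],[65,-240,-30,0,0,-0.72,-1],[75,-300,-30,0,0,-0.9,-1],[85,-360,-30,0,0,-1.08,-1],[94,-426,-30,0,0,-1.157,-1],[94,-426,-30,0,0,-1.157,-1],[94,-426,0,0,0,-1.157,-1],[94,-426,0,0,0,-1.157,-1],[94,-426,0,0,0,-1.157,-1]]]'; python3 - <<'E'
from h import *
st();go(.453,.36,.184,np.radians(5.2))
im=get_image('top');cv2.imwrite('pics/g7.png',cv2.resize(im[160:340,130:480,::-1],None,fx=2.2,fy=2.2,interpolation=cv2.INTER_CUBIC))
E
```

```text
clock: 17.52
position: [0.4526, 0.3598, 0.2648]
ee_rot: [2.118, 2.32, 0.001]
force: [1.1, 0.0, -0.1]
width: 1.002
t 17.52 pos [0.4526 0.3598 0.2648] yjaw deg 5.2 tz [ 0.  0. -1.] F [ 1.1  0.  -0.1] w 1.002 q [-0.46  0.55 -0.42  1.82  0.29  0.84 -0.94]
 turn 1 [ 0. -0.  0.]
 turn -1 [ 0.000e+00  1.000e-03 -3.142e+00]
 shift mm [np.float64(0.2), np.float64(0.3), np.float64(80.8)]
```

View pics/g7.png

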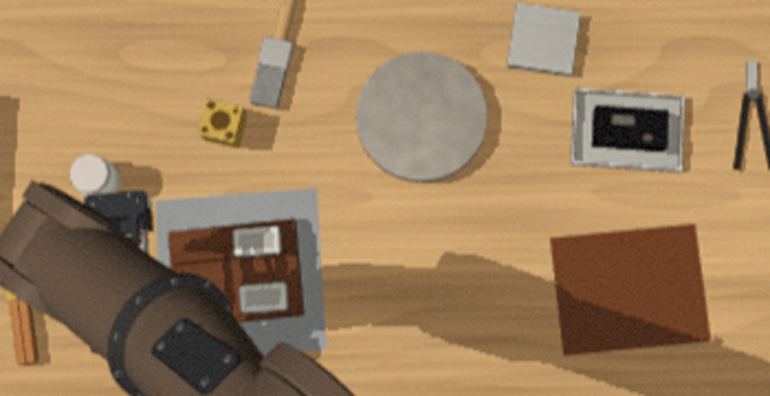

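```bash
python3 -m pendant '[[[0,1,40,0,0,0,-1],[0,1,70,0,0,0,-1],[0,1,80,0,0,0,-1],[-10,1,80,0,0,0,-1],[-16,1,80,0,0,0,-1],[-19,1,80,0,0,0,-1],[-22,0.7,80,0,0,0,-1],[-26,0.2,80,0,0,0,-1],[-31,-0.5,80,0,0,0,-1],[-37,-1.2,80,0,0,0,-1],[-44,-2.1,80,0,0,0,-1],[-52,-3.2,80,0,0,0,-1],[-61,-4.4,80,0,0,0,-1],[-71,-5.7,80,0,0,0,-1],[-81,-7,80,0,0,0,-1],[-91,-8.3,80,0,0,0,-1],[-101,-9.6,80,0,0,0,-1],[-111,-11,80,0,0,0,-1],[-121,-12.3,80,0,0,0,-1],[-131,-13.6,80,0,0,0,-1]]]';  python3 - <<'E'
from h import *
st()
im=get_image('top');cv2.imwrite('pics/g8.png',cv2.resize(im[160:340,130:480,::-1],None,fx=2.2,fy=2.2,interpolation=cv2.INTER_CUBIC))
im=get_image('scene');cv2.imwrite('pics/g8s.png',im[:,:,::-1])
E
```

```text
clock: 20.08
position: [0.4506, 0.2279, 0.1842]
ee_rot: [2.117, 2.321, -0.0]
force: [0.6, 3.6, 1.3]
width: 1.0
t 20.07 pos [0.4506 0.2279 0.1842] yjaw deg 5.26 tz [-0. -0. -1.] F [0.6 3.6 1.3] w 1.0 q [-0.29  0.58 -0.38  2.05  0.38  0.58 -0.85]
```

View pics/g8.png

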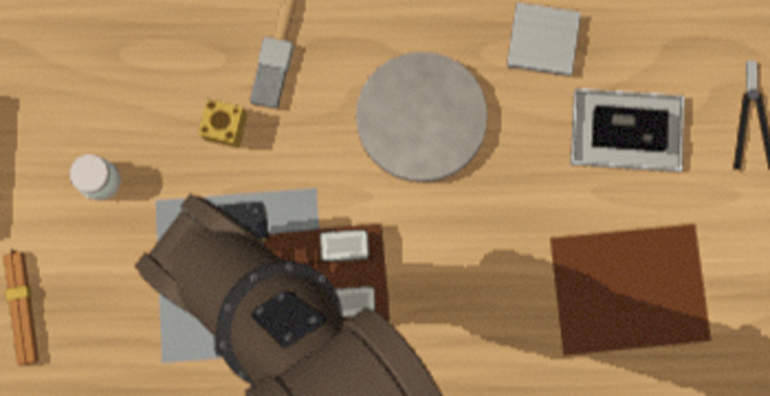

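View pics/g8s.png

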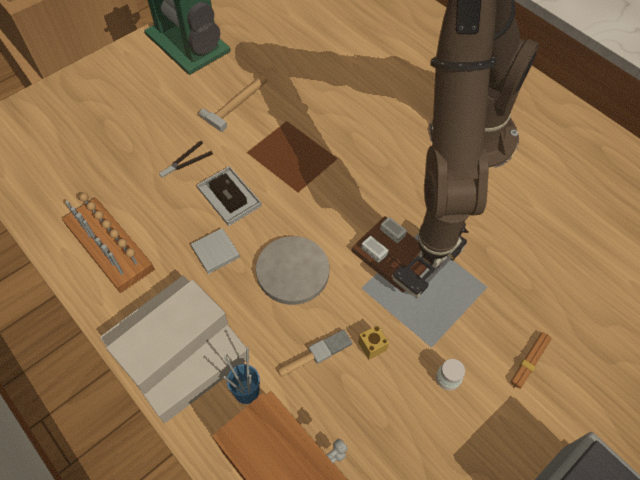

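```bash
python3 -m pendant '[[[-9,-1.2,0,0,0,0,-1],[-19,-2.5,0,0,0,0,-1],[-29,-3.8,0,0,0,0,-1],[-39,-5.1,0,0,0,0,-1],[-49,-6.4,0,0,0,0,-1],[-59,-7.7,0,0,0,0,-1],[-69,-9,0,0,0,0,-1],[-79,-10.3,0,0,0,0,-1],[-89,-11.6,0,0,0,0,-1],[-99,-12.9,0,0,0,0,-1],[-109,-14.2,0,0,0,0,-1],[-119,-15.5,0,0,0,0,-1],[-129,-16.8,0,0,0,0,-1],[-139,-18.1,0,0,0,0,-1],[-149,-19.4,0,0,0,0,-1],[-159,-20.7,0,0,0,0,-1],[-169,-22,0,0,0,0,-1],[-178,-23.2,0,0,0,0,-1],[-185,-24.1,0,0,0,0,-1],[-190,-24.8,0,0,0,0,-1]]]';  python3 - <<'E'
from h import *
st()
im=get_image('top');cv2.imwrite('pics/g9.png',cv2.resize(im[160:340,200:460,::-1],None,fx=3,fy=3,interpolation=cv2.INTER_CUBIC))
im=get_image('scene');cv2.imwrite('pics/g9s.png',im[:,:,::-1])
E
```

```text
clock: 22.68
position: [0.4434, 0.0368, 0.1842]
ee_rot: [2.117, 2.321, -0.0]
force: [0.5, 1.8, -1.7]
width: 0.999
t 22.68 pos [0.4434 0.0368 0.1842] yjaw deg 5.25 tz [-0. -0. -1.] F [ 0.5  1.8 -1.7] w 0.999 q [ 0.1   0.52 -0.4   2.19  0.42  0.5  -0.52]
```

View pics/g9.png

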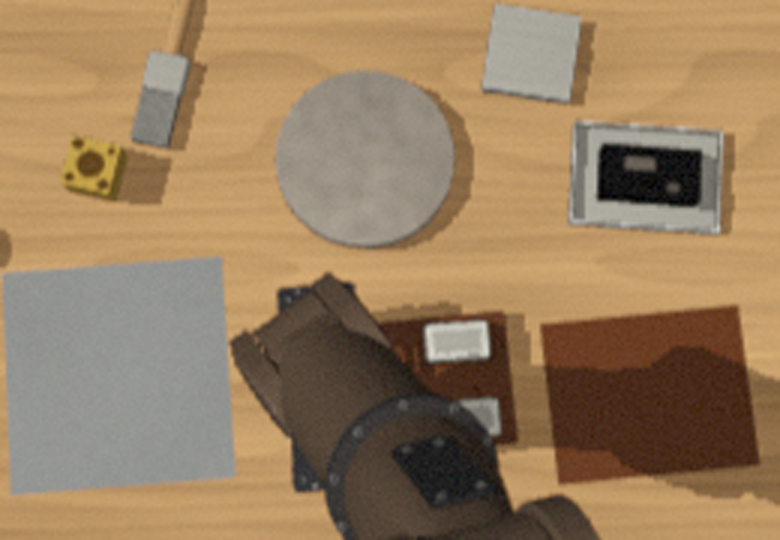

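View pics/g9s.png

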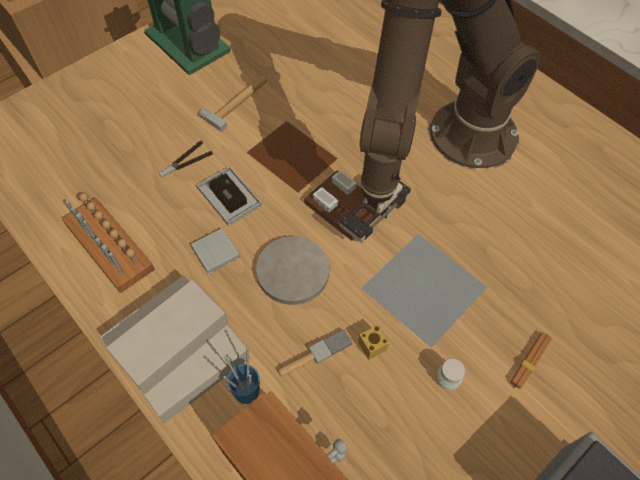

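```bash
python3 - <<'E'
from h import *
A=lambda l:np.array([200,160])+(np.array(l)+.5)/3-.5
for n,l in (('mat',[(541,325),(738,307),(760,463),(560,483)]),('sheet',[(3,272),(220,258),(234,474),(12,493)])):
    P=plane('top',A(l),0);print(n,rectfit(P),np.round(P,3).tolist())
P=plane('top',A([(503,312),(517,443)]),.025);d=P[0]-P[1];print(P,np.linalg.norm(d),np.degrees(np.arctan2(d[1],d[0])))
n=np.array([d[1],-d[0]])/np.linalg.norm(d)
print('center',P.mean(0)-n*.085)
print('disc',plane('top',A([(365,158)]),.025))
E
```

```text
mat (array([ 0.44290173, -0.28348798]), np.float64(0.19829883388109074), np.float64(0.1558206693634757), np.float64(95.21037579682854)) [[0.512, -0.177], [0.529, -0.375], [0.375, -0.39], [0.356, -0.192]]
sheet (array([0.4654751 , 0.24387685]), np.float64(0.21733449725793533), np.float64(0.21688257608525624), np.float64(94.08482115359377)) [[0.567, 0.36], [0.58, 0.144], [0.366, 0.127], [0.349, 0.344]]
[[ 0.52192996 -0.1372654 ]
 [ 0.39415511 -0.14856098]] 0.128273159493563 5.051941906212142
center [ 0.45055754 -0.05824339]
disc [[ 0.67710023 -0.00209424]]
```

```bash
python3 -m pendant '[[[-7,-1,0,0,0,0,-1],[-16,-2.1,0,0,0,0,-1],[-26,-3.4,0,0,0,0,-1],[-36,-4.7,0,0,0,0,-1],[-46,-6,0,0,0,0,-1],[-57,-7.4,0,0,0,0,-1],[-68,-8.9,0,0,0,0,-1],[-79,-10.3,0,0,0,0,-1],[-90,-11.7,0,0,0,0,-1],[-101,-13.2,0,0,0,0,-1],[-112,-14.6,0,0,0,0,-1],[-123,-16,0,0,0,0,-1],[-134,-17.5,0,0,0,0,-1],[-145,-19,0,0,0,0,-1],[-156,-20.4,0,0,0,0,-1],[-167,-21.8,0,0,0,0,-1],[-177,-23.1,0,0,0,0,-1],[-186,-24.3,0,0,0,0,-1],[-193,-25.2,0,0,0,0,-1],[-197,-25.7,0,0,0,0,-1]]]';  python3 - <<'E'
from h import *
st()
im=get_image('top');cv2.imwrite('pics/g10.png',cv2.resize(im[200:340,320:480,::-1],None,fx=4,fy=4,interpolation=cv2.INTER_CUBIC))
E
```

```text
clock: 25.28
position: [0.4359, -0.1618, 0.1842]
ee_rot: [-2.117, -2.321, 0.0]
force: [0.1, 3.6, 1.6]
width: 1.004
t 25.27 pos [ 0.4359 -0.1618  0.1842] yjaw deg 5.24 tz [-0.  0. -1.] F [0.1 3.6 1.6] w 1.004 q [ 0.56  0.55 -0.42  2.14  0.43  0.53 -0.09]
```

View pics/g10.png

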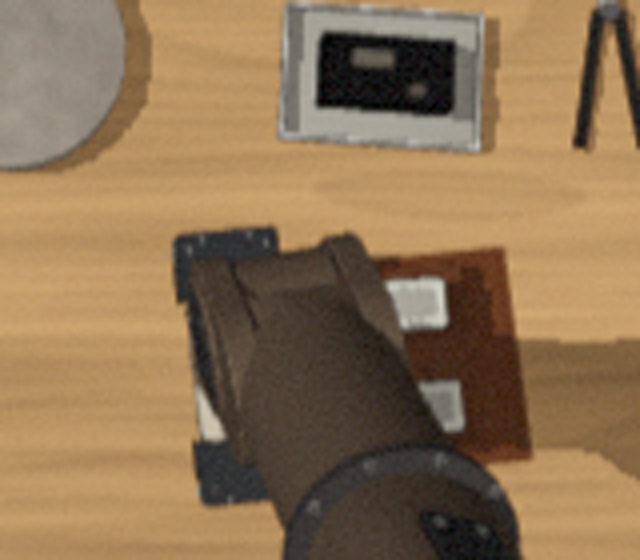

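```bash
python3 -m pendant '[[[-4,-0.8,0,0,0,0,-1],[-9,-1.6,0,0,0,0,-1],[-15,-2.5,0,0,0,0,-1],[-21,-3.3,0,0,0,0,-1],[-25,-3.8,0,0,0,0,-1],[-27,-4,0,0,0,0,-1],[-27,-4,0,0,0,0,-1],[-15,-4,0,0,0,0,-1],[-5,-4,-20,0,0,0,-1],[50,0,-80,0,0,0,-1],[110,0,-110,0,0,0,-1],[150,0,-110,0,0,0,-1],[150,0,-110,0,0,0,-1]]]';  python3 - <<'E'
from h import *
st()
im=get_image('top');cv2.imwrite('pics/g11.png',cv2.resize(im[200:340,320:480,::-1],None,fx=4,fy=4,interpolation=cv2.INTER_CUBIC))
im=get_image('scene');cv2.imwrite('pics/g11s.png',im[:,:,::-1])
E
```

```text
clock: 26.95
position: [0.4218, -0.0071, 0.2956]
ee_rot: [2.106, 2.328, 0.004]
force: [-1.3, 0.2, -0.3]
width: 0.999
t 26.95 pos [ 0.4218 -0.0071  0.2956] yjaw deg 5.73 tz [ 0.003  0.001 -1.   ] F [-1.3  0.2 -0.3] w 0.999 q [ 0.38  0.31 -0.59  2.14  0.25  0.75 -0.27]
```

View pics/g11.png

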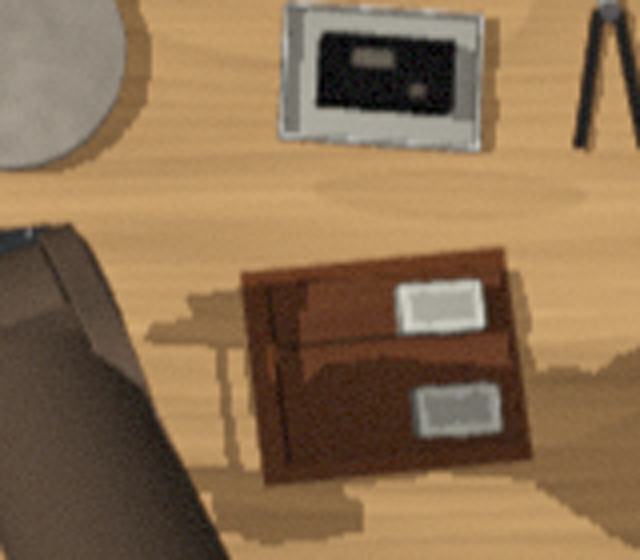

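View pics/g11s.png

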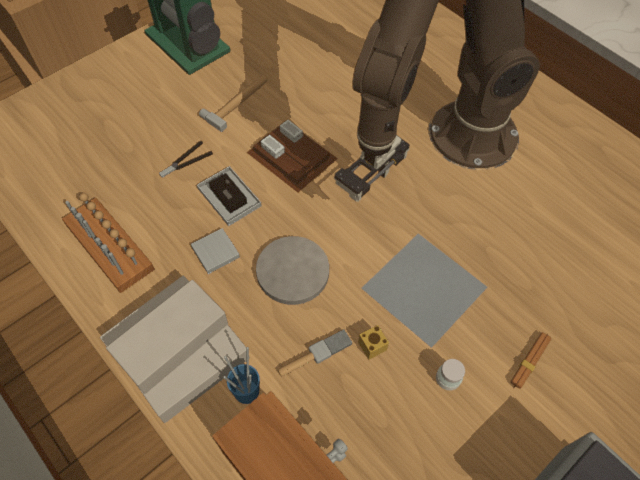

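```bash
python3 - <<'E'
from h import *
im=get_image('top')
print(plane('top',[(370,163),(394,165),(388,195),(361,190)],.02))
A=lambda l:np.array([320,200])+(np.array(l)+.5)/4-.5
P=plane('top',A([(285,2),(485,14),(481,152),(278,137)]),.018);print('tray',P)
# disc circle fit by mask
hsv=cv2.cvtColor(im,cv2.COLOR_RGB2HSV)
m=((hsv[...,1]<70)&(hsv[...,2]>110)).astype('uint8'); m[:,:270]=0;m[:,360:]=0;m[:175]=0;m[255:]=0
n,l,s,c=cv2.connectedComponentsWithStats(m);i=1+s[1:,4].argmax();print(s[i],c[i],plane('top',[c[i]],.025))
cv2.imwrite('pics/g12.png',cv2.resize(im[140:280,270:430,::-1],None,fx=4,fy=4,interpolation=cv2.INTER_CUBIC))
go(.752,-.089,.27,np.radians(40.8))
E
```

```text
[[ 0.83200042 -0.15140055]
 [ 0.82549808 -0.22468299]
 [ 0.73126572 -0.20401848]
 [ 0.74704651 -0.12251838]]
tray [[ 0.71580444 -0.2125895 ]
 [ 0.70610567 -0.36368851]
 [ 0.60033088 -0.35631507]
 [ 0.61217152 -0.20471447]]
[ 292  184   59   58 2733] [321.18331504 212.55726308] [[ 0.67641533 -0.00164246]]
 turn 1 [-0.001  0.001 -0.62 ]
 turn -1 [1.000e-03 1.000e-03 2.522e+00]
 shift mm [np.float64(-106.9), np.float64(321.6), np.float64(23.9)]
```

View pics/g12.png

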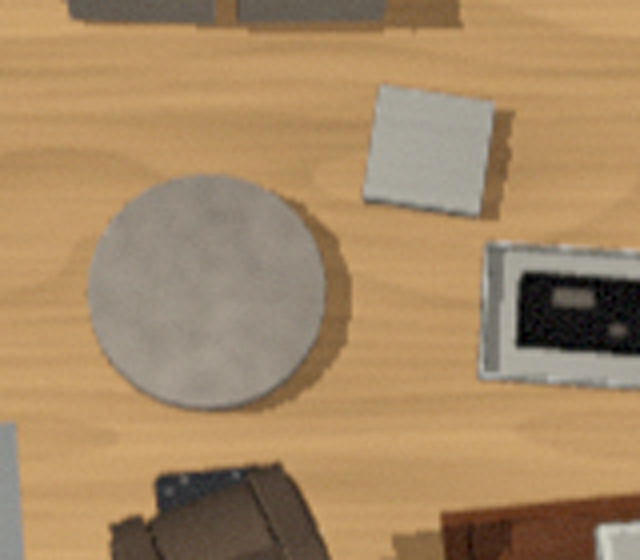

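```bash
python3 -m pendant '[[[-20,55,0,0,0,-0.15,-1],[-40,115,0,0,0,-0.3,-1],[-60,175,0,0,0,-0.45,-1],[-80,235,0,0,0,-0.62,-1],[-100,295,0,0,0,-0.62,-1],[-107,322,0,0,0,-0.62,-1],[-107,322,0,0,0,-0.62,-1],[-107,322,24,0,0,-0.62,-1],[-107,322,24,0,0,-0.62,-1]]]';  python3 - <<'E'
from h import *
st()
c=np.array([.6768,-.0018]);t=np.array([.4651,.2437]);d=t-c;L=np.linalg.norm(d);d/=L
print(L,np.degrees(np.arctan2(d[1],d[0])))
p=c-.112*d;go(*p,.184,np.arctan2(d[1],d[0])-np.pi/2)
E
```

```text
clock: 28.22
position: [0.7511, -0.0902, 0.2674]
ee_rot: [-1.307, -2.852, 0.005]
force: [-0.3, -0.2, 0.1]
width: 0.999
t 28.23 pos [ 0.7511 -0.0902  0.2674] yjaw deg 40.74 tz [-0.005 -0.001 -1.   ] F [-0.3 -0.2  0.1] w 0.999 q [ 0.36  0.84 -0.59  1.3   0.48  1.15  0.44]
0.32417146697388405 130.77191428911394
 turn 1 [-0.005 -0.003 -0.001]
 turn -1 [-0.005  0.007  3.141]
 shift mm [np.float64(3.2), np.float64(1.9), np.float64(83.4)]
```

```bash
python3 -m pendant '[[[0,2,40,0,0,0,-1],[0,2,70,0,0,0,-1],[0,2,83,0,0,0,-1],[10,2,83,0,0,0,-1],[19,2,83,0,0,0,-1],[25,2,83,0,0,0,-1],[30,2,83,0,0,0,-1],[36,2,83,0,0,0,-1],[44,2,83,0,0,0,-1],[54,2,83,0,0,0,-1],[66,2,83,0,0,0,-1],[78,2,83,0,0,0,-1],[90,2,83,0,0,0,-1],[102,2,83,0,0,0,-1],[114,2,83,0,0,0,-1],[126,2,83,0,0,0,-1],[138,2,83,0,0,0,-1],[150,2,83,0,0,0,-1],[162,2,83,0,0,0,-1],[174,2,83,0,0,0,-1]]]'; python3 -m pendant '[[[12,0,0,0,0,0,-1],[24,0,0,0,0,0,-1],[36,0,0,0,0,0,-1],[48,0,0,0,0,0,-1],[60,0,0,0,0,0,-1],[72,0,0,0,0,0,-1],[84,0,0,0,0,0,-1],[96,0,0,0,0,0,-1],[108,0,0,0,0,0,-1],[118,0,0,0,0,0,-1],[126,0,0,0,0,0,-1],[131,0,0,0,0,0,-1],[133,0,0,0,0,0,-1]]]';  python3 - <<'E'
from h import *
st()
im=get_image('top');cv2.imwrite('pics/g13.png',cv2.resize(im[160:340,130:480,::-1],None,fx=2.2,fy=2.2,interpolation=cv2.INTER_CUBIC))
E
```

```text
clock: 30.72
position: [0.641, 0.0437, 0.1881]
ee_rot: [1.309, 2.853, 0.001]
force: [2.9, -3.8, 3.9]
width: 1.002
clock: 32.35
position: [0.5537, 0.1448, 0.1874]
ee_rot: [1.308, 2.856, -0.0]
force: [3.5, -4.4, 4.9]
width: 1.003
t 32.35 pos [0.5537 0.1448 0.1874] yjaw deg 40.78 tz [ 0.001 -0.    -1.   ] F [ 3.5 -4.4  4.9] w 1.003 q [ 0.05  0.69 -0.57  1.87  0.54  0.74 -0.12]
```

View pics/g13.png

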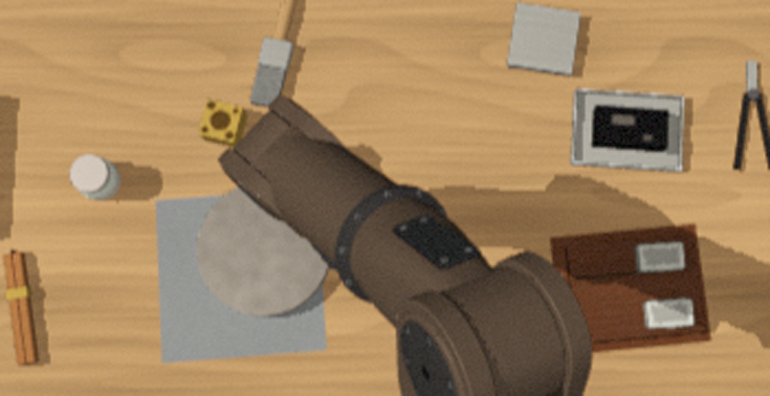

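```bash
python3 -m pendant '[[[7,-0.5,0,0,0,0,-1],[16,-1,0,0,0,0,-1],[26,-1.5,0,0,0,0,-1],[35,-2,0,0,0,0,-1],[41,-2.5,0,0,0,0,-1],[45,-2.5,0,0,0,0,-1],[46,-2.5,0,0,0,0,-1],[46,-2.5,0,0,0,0,-1],[30,-2.5,0,0,0,0,-1],[10,-2.5,-40,0,0,0,-1],[-50,0,-100,0,0,0,-1],[-110,0,-140,0,0,0,-1],[-140,0,-140,0,0,0,-1],[-140,0,-140,0,0,0,-1]]]';  python3 - <<'E'
from h import *
st()
im=get_image('top');cv2.imwrite('pics/t14.png',im[:,:,::-1]);cv2.imwrite('pics/g14.png',cv2.resize(im[220:340,190:490,::-1],None,fx=2.6,fy=2.6,interpolation=cv2.INTER_CUBIC))
im=get_image('scene');cv2.imwrite('pics/g14s.png',im[:,:,::-1])
E
```

```text
clock: 34.15
position: [0.6478, 0.0329, 0.3277]
ee_rot: [1.319, 2.849, -0.0]
force: [0.5, 0.1, -0.7]
width: 1.001
t 34.15 pos [0.6478 0.0329 0.3277] yjaw deg 40.32 tz [ 0.002 -0.001 -1.   ] F [ 0.5  0.1 -0.7] w 1.001 q [ 0.27  0.63 -0.65  1.56  0.41  1.09  0.23]
```

View pics/g14.png

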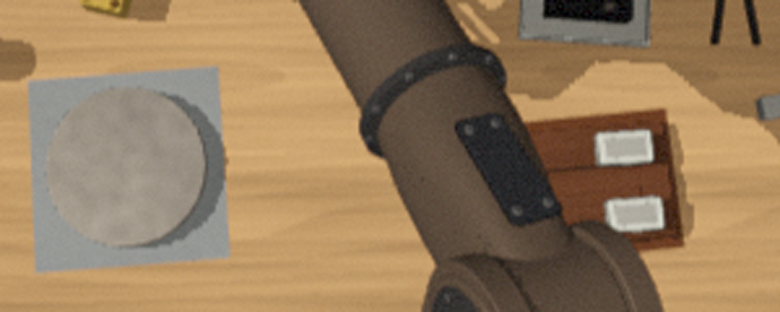

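View pics/g14s.png

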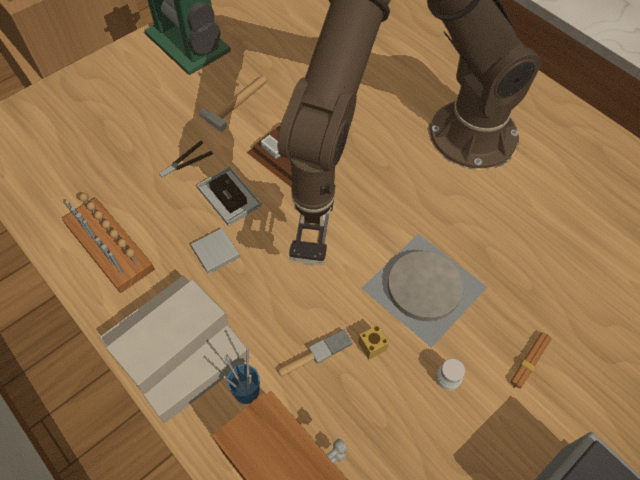

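```bash
python3 - <<'E'
from h import *
A=lambda l:np.array([190,220])+(np.array(l)+.5)/2.6-.5
print('sheet',rectfit(plane('top',A([(29,80),(218,67),(229,257),(37,271)]),0)))
im=cv2.imread('pics/t14.png');hsv=cv2.cvtColor(im,cv2.COLOR_BGR2HSV)
m=((hsv[...,1]>28)&(hsv[...,1]<70)&(hsv[...,2]>125)).astype('uint8')
M=np.zeros_like(m);cv2.circle(M,(238,284),40,1,-1);m&=M
m=cv2.morphologyEx(m,cv2.MORPH_OPEN,np.ones((3,3)))
c=max(cv2.findContours(m,0,2)[0],key=cv2.contourArea);(x,y),r=cv2.minEnclosingCircle(c);print(x,y,r,cv2.contourArea(c),cv2.moments(c)['m10']/cv2.moments(c)['m00'],cv2.moments(c)['m01']/cv2.moments(c)['m00'])
print('disc',plane('top',[(x,y)],.025),plane('top',A([(125.5,167)]),.025))
for n,l in dict(A=[(597,132),(650,128),(655,163),(600,167)],B=[(606,201),(660,195),(665,228),(610,233)]).items():
    print(n,rectfit(plane('top',A(l),.051)))
go(.49,-.32,.3277,np.radians(5))
E
```

```text
sheet (array([0.46495329, 0.24306799]), np.float64(0.21811112524510948), np.float64(0.21759611086405553), np.float64(4.165140306943755))
237.8154296875 283.66778564453125 30.889331817626953 2809.5 237.89197366079372 283.7295485554962
disc [[0.46437212 0.24295091]] [[0.46362421 0.2425065 ]]
A (array([ 0.48115997, -0.31644487]), np.float64(0.06045812195721209), np.float64(0.039110845507721016), np.float64(94.02244164938496))
B (array([ 0.40737356, -0.32441602]), np.float64(0.06072241518247059), np.float64(0.03581068486106404), np.float64(95.47620318058443))
 turn 1 [-0.001 -0.001  0.623]
 turn -1 [ 2.000e-03 -2.000e-03 -2.519e+00]
 shift mm [np.float64(-170.2), np.float64(-350.8), np.float64(-1.4)]
```

```bash
python3 -m pendant '[[[-40,-60,0,0,0,0.15,-1],[-80,-120,0,0,0,0.3,-0.25],[-110,-180,0,0,0,0.45,-0.25],[-140,-240,0,0,0,0.62,-0.25],[-160,-300,0,0,0,0.62,-0.25],[-173,-355,20,0,0,0.62,-0.25],[-173,-355,40,0,0,0.62,-0.25],[-173,-355,40,0,0,0.62,-0.25],[-173,-355,40,0,0,0.62,-0.25]]]' 15;  python3 - <<'E'
from h import *
st();go(.481,-.3164,.207,np.radians(4.9))
im=get_image('scene');cv2.imwrite('pics/g15s.png',cv2.resize(im[90:210,200:360,::-1],None,fx=4,fy=4,interpolation=cv2.INTER_CUBIC))
E
```

```text
clock: 35.38
position: [0.4904, -0.3219, 0.2875]
ee_rot: [-2.113, -2.324, -0.002]
force: [1.1, -0.2, 0.4]
width: 0.629
t 35.38 pos [ 0.4904 -0.3219  0.2875] yjaw deg 5.43 tz [ 0.001  0.002 -1.   ] F [ 1.1 -0.2  0.4] w 0.629 q [ 0.83  0.54 -0.48  1.77  0.31  0.9   0.31]
 turn 1 [ 0.001 -0.002  0.009]
 turn -1 [ 2.000e-03  1.000e-03 -3.132e+00]
 shift mm [np.float64(6.3), np.float64(-8.8), np.float64(80.5)]
```

View pics/g15s.png

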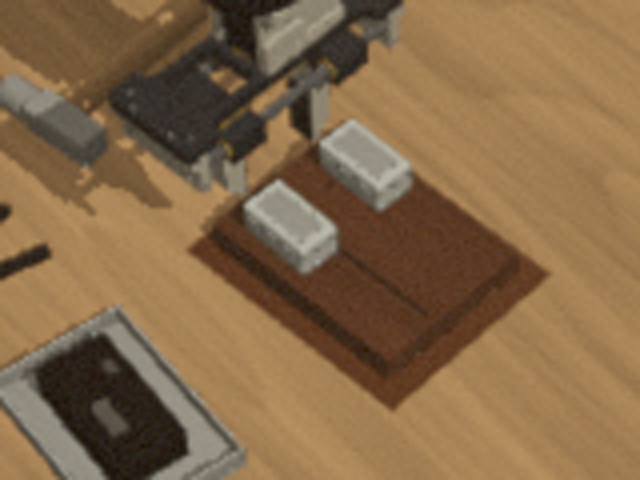

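```bash
python3 -m pendant '[[[6,-9,10,0,0,0,-0.25],[6,-9,40,0,0,0,-0.25],[6,-9,65,0,0,0,-0.25],[6,-9,76,0,0,0,-0.25],[6,-9,80,0,0,0,-0.25],[6,-9,80,0,0,0,-0.25],[6,-9,80,0,0,0,0.5],[6,-9,80,0,0,0,0.5],[6,-9,80,0,0,0,0.5],[6,-9,80,0,0,0,0.5]]]' 15;  python3 - <<'E'
from h import *
st()
im=get_image('scene');cv2.imwrite('pics/g16s.png',cv2.resize(im[90:210,200:360,::-1],None,fx=4,fy=4,interpolation=cv2.INTER_CUBIC))
E
```

```text
clock: 36.67
position: [0.48, -0.319, 0.2076]
ee_rot: [2.117, 2.321, 0.0]
force: [-0.2, -0.0, 4.9]
width: 0.365
t 36.67 pos [ 0.48   -0.319   0.2076] yjaw deg 5.26 tz [ 0.001 -0.    -1.   ] F [-0.2 -0.   4.9] w 0.365 q [ 0.8   0.63 -0.43  1.86  0.38  0.73  0.24]
```

View pics/g16s.png

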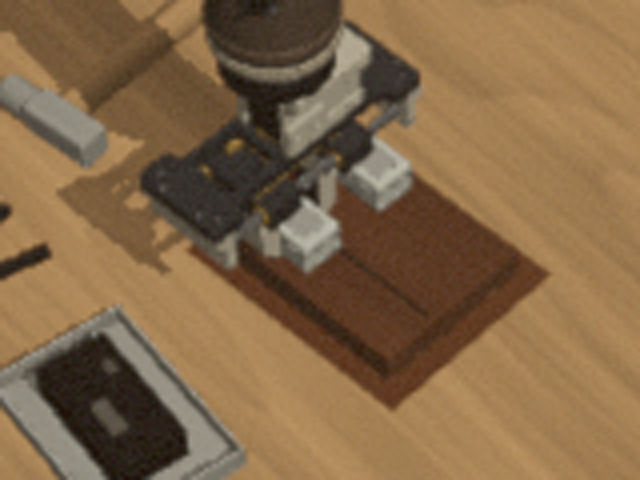

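```bash
python3 -m pendant '[[[0,0,-5,0,0,0,1],[0,0,-30,0,0,0,1],[0,0,-70,0,0,0,1],[30,0,-90,0,0,0,1],[75,2,-90,0,0,0,1],[120,5,-90,0,0,0,1],[165,10,-90,0,0,0,1],[210,15,-90,0,0,0,1],[255,20,-90,0,0,0,1],[300,28,-90,0,0,0,1],[345,36,-90,0,0,0,1],[390,44,-90,0,0,0,1],[435,52,-90,0,0,0,1],[480,60,-90,0,0,0,1],[520,66,-90,0,0,0,1],[545,70,-90,0,0,0,1],[558,72,-90,0,0,0,1],[558,72,-90,0,0,0,1],[558,72,-90,0,0,0,1]]]' 15;  python3 - <<'E'
from h import *
st();go(.502,.243,.209,np.radians(5))
im=get_image('scene');cv2.imwrite('pics/g17s.png',im[:,:,::-1])
E
```

```text
clock: 39.1
position: [0.5005, 0.2419, 0.297]
ee_rot: [2.118, 2.319, -0.002]
force: [0.3, -0.6, -0.7]
width: 0.369
t 39.1 pos [0.5005 0.2419 0.297 ] yjaw deg 5.19 tz [-0.    -0.001 -1.   ] F [ 0.3 -0.6 -0.7] w 0.369 q [-0.14  0.51 -0.57  1.83  0.34  0.9  -0.77]
 turn 1 [-0.     0.001  0.003]
 turn -1 [-2.000e-03 -1.000e-03 -3.138e+00]
 shift mm [np.float64(1.1), np.float64(1.7), np.float64(88.0)]
```

View pics/g17s.png

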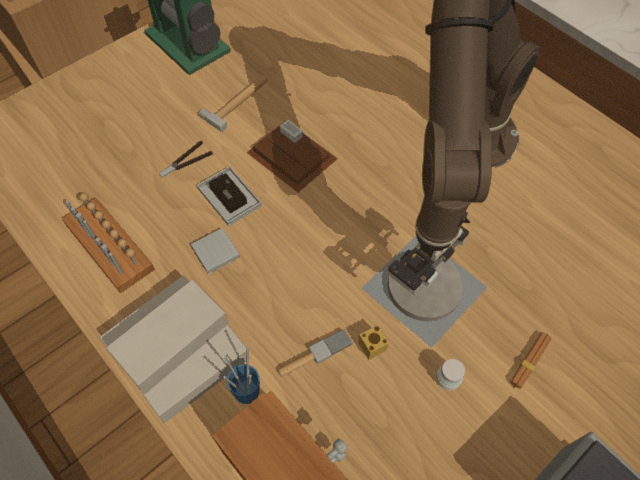

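```bash
python3 -m pendant '[[[1,2,40,0,0,0,1],[1,2,70,0,0,0,1],[1,2,82,0,0,0,1],[1,2,86,0,0,0,1],[1,2,88.5,0,0,0,1],[1,2,88.5,0,0,0,1],[1,2,88.5,0,0,0,-0.25],[1,2,88.5,0,0,0,-0.25],[1,2,88.5,0,0,0,-0.25],[1,2,60,0,0,0,-0.25],[1,2,0,0,0,0,-0.25],[-40,0,0,0,0,0,-0.25],[-100,0,0,0,0,0,-0.25],[-160,0,0,0,0,0,-0.25],[-220,0,0,0,0,0,-0.25],[-280,0,0,0,0,0,-0.25],[-280,0,0,0,0,0,-0.25]]]' 15;  python3 - <<'E'
from h import *
st()
im=get_image('scene');cv2.imwrite('pics/g18s.png',im[:,:,::-1])
im=get_image('top');cv2.imwrite('pics/g18.png',cv2.resize(im[160:340,180:480,::-1],None,fx=2.6,fy=2.6,interpolation=cv2.INTER_CUBIC))
E
```

```text
clock: 41.28
position: [0.526, -0.0414, 0.2968]
ee_rot: [2.127, 2.311, -0.004]
force: [0.3, 0.7, -0.5]
width: 0.625
t 41.27 pos [ 0.526  -0.0414  0.2968] yjaw deg 4.75 tz [-0.001 -0.003 -1.   ] F [ 0.3  0.7 -0.5] w 0.625 q [ 0.39  0.46 -0.55  1.9   0.32  0.86 -0.24]
```

View pics/g18.png

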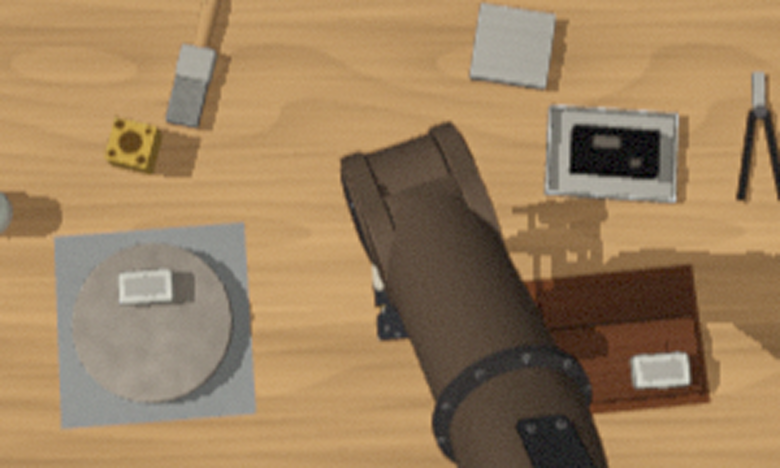

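View pics/g18s.png

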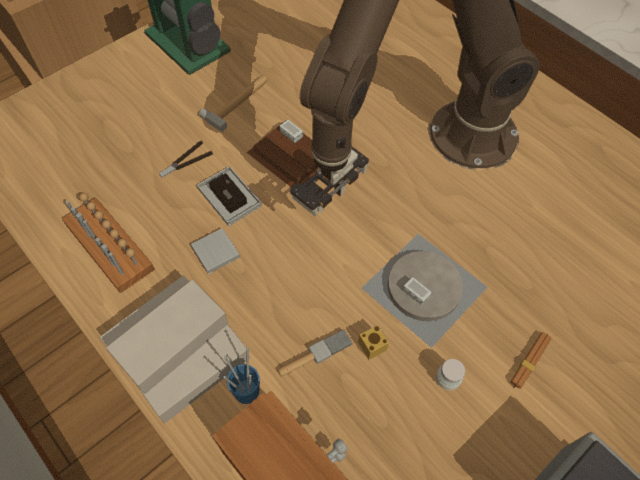

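```bash
python3 - <<'E'
from h import *
A=lambda l:np.array([180,160])+(np.array(l)+.5)/2.6-.5
P=plane('top',A([(632,357),(686,352),(690,384),(636,388)]),.051);r=rectfit(P);print(r)
print('A',rectfit(plane('top',A([(118,273),(169,268),(174,300),(122,304)]),.051)))
print(tri(A((661,370)),(291,130)))
go(.4075,-.324,.27,np.radians(5))
E
```

```text
(array([ 0.40737212, -0.32413843]), np.float64(0.06003507133575559), np.float64(0.034669651818895746), np.float64(94.49131396004402))
A (array([0.50236147, 0.24589037]), np.float64(0.057275288635300986), np.float64(0.03565167435309733), np.float64(94.83271261066399))
(array([ 0.407567  , -0.32573932,  0.03962706]), np.float64(0.0019018891488797628))
 turn 1 [-0.    -0.     0.003]
 turn -1 [ 0.    -0.    -3.139]
 shift mm [np.float64(-276.2), np.float64(-143.8), np.float64(27.2)]
```

```bash
python3 -m pendant '[[[-55,-30,0,0,0,0,-0.25],[-110,-60,0,0,0,0,-0.25],[-165,-90,0,0,0,0,-0.25],[-220,-115,0,0,0,0,-0.25],[-260,-135,0,0,0,0,-0.25],[-276,-144,20,0,0,0,-0.25],[-276,-144,27,0,0,0,-0.25],[-276,-144,27,0,0,0,-0.25]]]' 15;  python3 - <<'E'
from h import *
st();go(.4075,-.324,.207,np.radians(5))
E
```

```text
clock: 42.38
position: [0.409, -0.3214, 0.2701]
ee_rot: [-2.113, -2.324, -0.002]
force: [-0.1, 0.6, 0.5]
width: 0.62
t 42.38 pos [ 0.409  -0.3214  0.2701] yjaw deg 5.45 tz [-0.     0.001 -1.   ] F [-0.1  0.6  0.5] w 0.62 q [ 0.94  0.48 -0.5   1.95  0.31  0.79  0.36]
 turn 1 [-0.    -0.001  0.008]
 turn -1 [ 2.000e-03 -0.000e+00 -3.134e+00]
 shift mm [np.float64(-2.5), np.float64(-1.7), np.float64(63.1)]
```

```bash
python3 -m pendant '[[[-2.5,-1.5,30,0,0,0,-0.25],[-2.5,-1.5,50,0,0,0,-0.25],[-2.5,-1.5,60,0,0,0,-0.25],[-2.5,-1.5,63,0,0,0,-0.25],[-2.5,-1.5,63,0,0,0,-0.25],[-2.5,-1.5,63,0,0,0,1],[-2.5,-1.5,63,0,0,0,1],[-2.5,-1.5,63,0,0,0,1],[-2.5,-1.5,63,0,0,0,1],[-2.5,-1.5,58,0,0,0,1],[-2.5,-1.5,20,0,0,0,1],[-2.5,-1.5,-25,0,0,0,1],[-2.5,-1.5,-25,0,0,0,1]]]' 15;  python3 - <<'E'
from h import *
st()
go(.427,.243,.297,np.radians(5))
E
```

```text
clock: 44.0
position: [0.4077, -0.3266, 0.2984]
ee_rot: [2.113, 2.317, 0.001]
force: [0.2, -0.1, -1.4]
width: 0.367
t 44.0 pos [ 0.4077 -0.3266  0.2984] yjaw deg 5.26 tz [ 0.005 -0.003 -1.   ] F [ 0.2 -0.1 -1.4] w 0.367 q [ 0.96  0.44 -0.52  1.92  0.29  0.85  0.39]
 turn 1 [0.004 0.004 0.004]
 turn -1 [-0.006  0.007 -3.137]
 shift mm [np.float64(565.4), np.float64(71.4), np.float64(-0.5)]
```

```bash
python3 -m pendant '[[[20,5,0,0,0,0,1],[55,14,0,0,0,0,1],[100,22,0,0,0,0,1],[145,30,0,0,0,0,1],[190,38,0,0,0,0,1],[235,46,0,0,0,0,1],[280,52,0,0,0,0,1],[325,57,0,0,0,0,1],[370,61,0,0,0,0,1],[415,64,0,0,0,0,1],[460,67,0,0,0,0,1],[505,69,0,0,0,0,1],[540,70,0,0,0,0,1],[560,71,0,0,0,0,1],[565,71,0,0,0,0,1],[565,71,0,0,0,0,1],[565,71,0,0,0,0,1]]]' 15;  python3 - <<'E'
from h import *
st()
go(.427,.243,.209,np.radians(5))
im=get_image('scene');cv2.imwrite('pics/g19s.png',cv2.resize(im[200:360,330:530,::-1],None,fx=3,fy=3,interpolation=cv2.INTER_CUBIC))
E
```

```text
clock: 46.12
position: [0.4254, 0.2419, 0.2948]
ee_rot: [2.118, 2.32, -0.002]
force: [0.3, 0.9, 0.0]
width: 0.367
t 46.12 pos [0.4254 0.2419 0.2948] yjaw deg 5.2 tz [-0.001 -0.001 -1.   ] F [0.3 0.9 0. ] w 0.367 q [-0.13  0.43 -0.65  1.99  0.35  0.83 -0.88]
 turn 1 [-0.001  0.001  0.004]
 turn -1 [-2.000e-03 -1.000e-03 -3.138e+00]
 shift mm [np.float64(1.1), np.float64(1.7), np.float64(85.8)]
```

View pics/g19s.png

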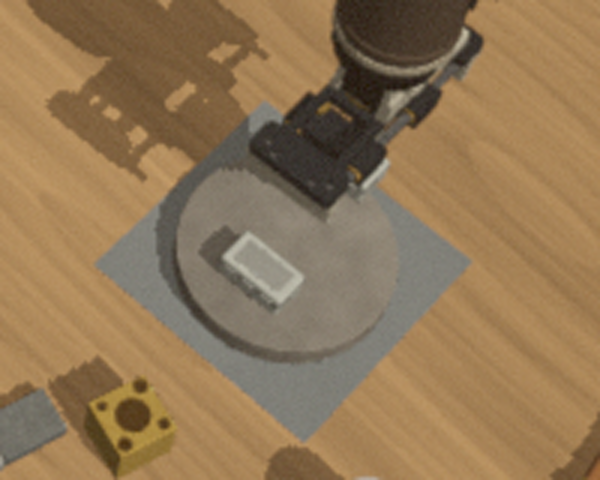

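```bash
python3 -m pendant '[[[1,2,40,0,0,0,1],[1,2,70,0,0,0,1],[1,2,80,0,0,0,1],[1,2,84,0,0,0,1],[1,2,86,0,0,0,1],[1,2,86,0,0,0,1],[1,2,86,0,0,0,-0.25],[1,2,86,0,0,0,-0.25],[1,2,86,0,0,0,-0.25],[1,2,60,0,0,0,-0.25],[1,2,0,0,0,0,-0.25],[-60,0,-30,0,0,0,-0.25],[-120,0,-60,0,0,0,-0.25],[-180,-20,-80,0,0,0,-0.25],[-240,-40,-80,0,0,0,-0.25],[-240,-40,-80,0,0,0,-0.25]]]' 15;  python3 - <<'E'
from h import *
st()
im=get_image('scene');cv2.imwrite('pics/g20s.png',im[:,:,::-1])
im=get_image('top');cv2.imwrite('pics/t20.png',im[:,:,::-1]);cv2.imwrite('pics/g20.png',cv2.resize(im[160:340,180:480,::-1],None,fx=2.6,fy=2.6,interpolation=cv2.INTER_CUBIC))
E
```

```text
clock: 48.18
position: [0.4066, -0.0036, 0.3754]
ee_rot: [2.123, 2.314, -0.003]
force: [0.4, 0.8, -0.4]
width: 0.631
t 48.17 pos [ 0.4066 -0.0036  0.3754] yjaw deg 4.91 tz [-0.    -0.002 -1.   ] F [ 0.4  0.8 -0.4] w 0.631 q [ 0.47  0.17 -0.66  2.07  0.13  0.94 -0.18]
```

View pics/g20.png

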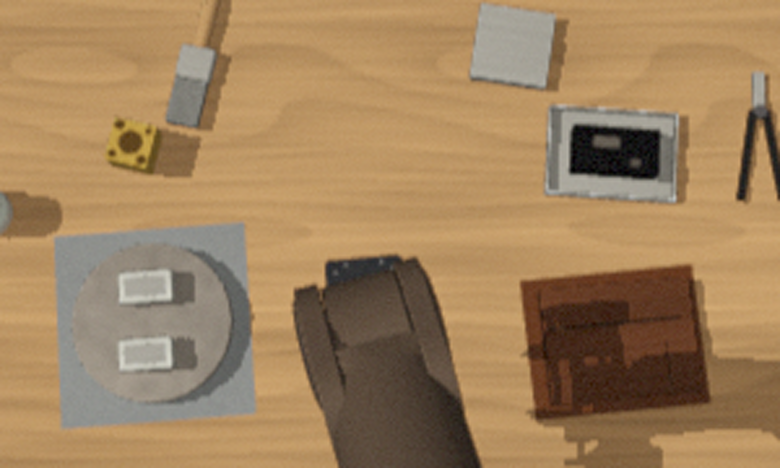

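View pics/g20s.png

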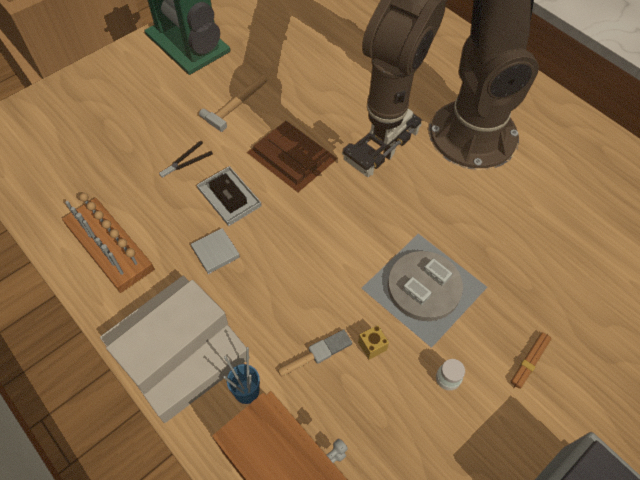

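```bash
python3 -m pendant '[[[-60,-10,-20,0,0,0,-0.25],[-120,-30,-40,0,0,0,-0.25],[-180,-50,-40,0,0,0,-0.25],[-240,-70,-40,0,0,0,-0.25],[-300,-90,-40,0,0,0,-0.25],[-360,-110,-40,0,0,0,-0.25],[-420,-130,-40,0,0,0,-0.25],[-480,-145,-40,0,0,0,-0.25],[-520,-145,-40,0,0,0,-0.25],[-520,-145,-40,0,0,0,-0.25]]]' 15;  python3 - <<'E'
from h import *
st()
im=get_image('scene');cv2.imwrite('pics/s21.png',im[:,:,::-1]);cv2.imwrite('pics/g21s.png',cv2.resize(im[110:200,230:350,::-1],None,fx=6,fy=6,interpolation=cv2.INTER_CUBIC))
im=get_image('top');cv2.imwrite('pics/t21.png',im[:,:,::-1]);cv2.imwrite('pics/g21.png',cv2.resize(im[250:330,370:470,::-1],None,fx=7,fy=7,interpolation=cv2.INTER_CUBIC))
E
```

```text
clock: 49.52
position: [0.3115, -0.5335, 0.4138]
ee_rot: [-2.12, -2.318, 0.0]
force: [0.3, 1.1, 0.7]
width: 0.631
t 49.52 pos [ 0.3115 -0.5335  0.4138] yjaw deg 5.13 tz [-0.  0. -1.] F [0.3 1.1 0.7] w 0.631 q [ 1.15  0.44 -0.28  1.56  0.13  1.16  0.93]
```

View pics/g21.png

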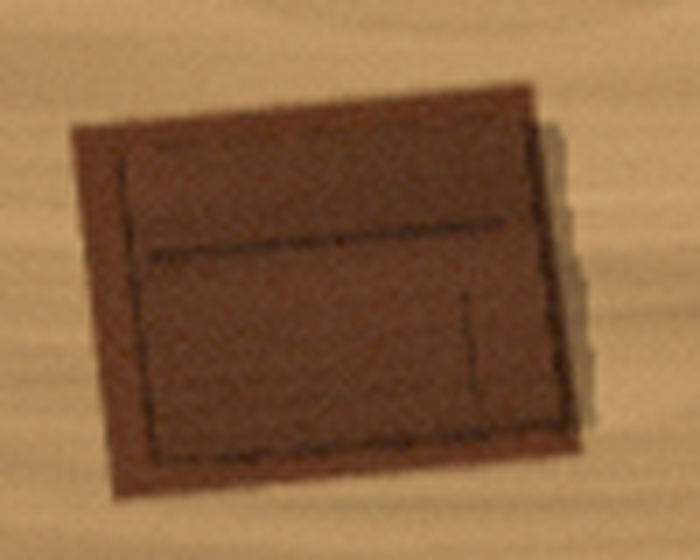

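View pics/g21s.png

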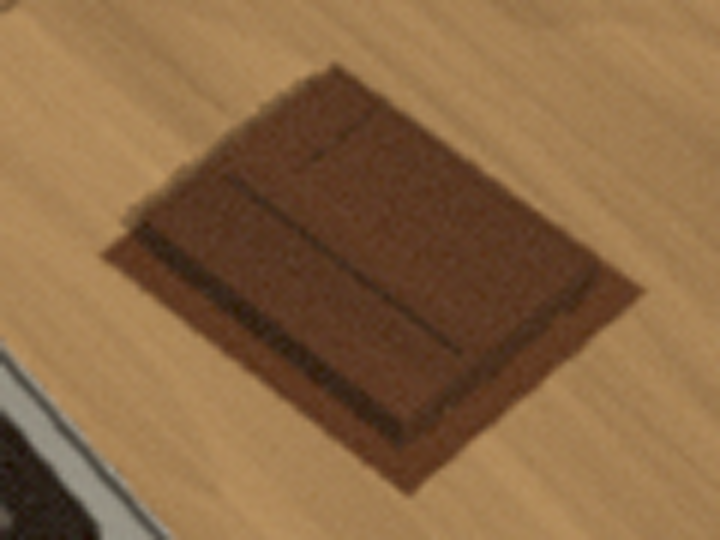

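```bash
python3 - <<'E'
from h import *
A=lambda l:np.array([370,250])+(np.array(l)+.5)/7-.5
S=lambda l:np.array([230,110])+(np.array(l)+.5)/6-.5
print('mat',rectfit(plane('top',A([(73,128),(530,85),(580,453),(113,500)]),0)))
P=plane('top',A([(124,155),(530,120),(575,427),(155,463)]),.025);print('board',rectfit(P),P)
# scene: board bottom corner + visible bottom edges at z=0 ; top corners z=.025
print('scene mat corners',plane('scene',S([(408,495),(643,290),(100,256)]),0))
print('scene board bottom',plane('scene',S([(403,442),(597,278)]),0),'top',plane('scene',S([(403,422),(597,264),(140,222),(335,65)]),.025))
E
```

```text
mat (array([ 0.4427785 , -0.28232008]), np.float64(0.19782803703514776), np.float64(0.1572412699474225), np.float64(95.30579707519998))
board (array([ 0.44093383, -0.28712115]), np.float64(0.17389468039011796), np.float64(0.1286747812844873), np.float64(94.66393656252839)) [[ 0.49791773 -0.1955849 ]
 [ 0.51210989 -0.36715844]
 [ 0.38389736 -0.38040274]
 [ 0.36981036 -0.20533852]]
scene mat corners [[ 0.51253781 -0.17522728]
 [ 0.35523148 -0.19149779]
 [ 0.53186516 -0.37217727]]
scene board bottom [[ 0.49525024 -0.19880565]
 [ 0.36655311 -0.2107223 ]] top [[ 0.49965173 -0.19293088]
 [ 0.37505924 -0.20233307]
 [ 0.51660357 -0.35831435]
 [ 0.38813898 -0.37222791]]
```

```bash
python3 - <<'E'
from h import *
go(.4535,-.397,.27,np.radians(5.2));go(.4535,-.397,.184,np.radians(5.2))
E
```

```text
turn 1 [ 0.    -0.002  0.003]
 turn -1 [ 3.000e-03  1.000e-03 -3.139e+00]
 shift mm [np.float64(119.1), np.float64(152.6), np.float64(144.7)]
 turn 1 [ 0.    -0.002  0.003]
 turn -1 [ 3.000e-03  1.000e-03 -3.139e+00]
 shift mm [np.float64(119.0), np.float64(152.6), np.float64(230.7)]
```

```bash
python3 -m pendant '[[[40,50,30,0,0,0,-1],[80,100,60,0,0,0,-1],[119,150,100,0,0,0,-1],[119,152.5,145,0,0,0,-1],[119,152.5,145,0,0,0,-1],[119,152.5,190,0,0,0,-1],[119,152.5,220,0,0,0,-1],[119,152.5,229,0,0,0,-1],[119,152.5,229,0,0,0,-1]]]' 15;  python3 - <<'E'
from h import *
st();go(.4517,-.3771,.184,np.radians(5.2))
im=get_image('scene');cv2.imwrite('pics/g22s.png',cv2.resize(im[80:200,200:360,::-1],None,fx=4,fy=4,interpolation=cv2.INTER_CUBIC))
E
```

```text
clock: 50.75
position: [0.4522, -0.3986, 0.1873]
ee_rot: [2.117, 2.32, -0.0]
force: [-0.8, 0.9, 0.4]
width: 0.996
t 50.75 pos [ 0.4522 -0.3986  0.1873] yjaw deg 5.26 tz [ 0.001 -0.001 -1.   ] F [-0.8  0.9  0.4] w 0.996 q [ 0.82  0.67 -0.26  1.81  0.26  0.7   0.5 ]
 turn 1 [0.001 0.001 0.001]
 turn -1 [-1.000e-03  1.000e-03 -3.141e+00]
 shift mm [np.float64(21.4), np.float64(1.5), np.float64(3.3)]
```

View pics/g22s.png

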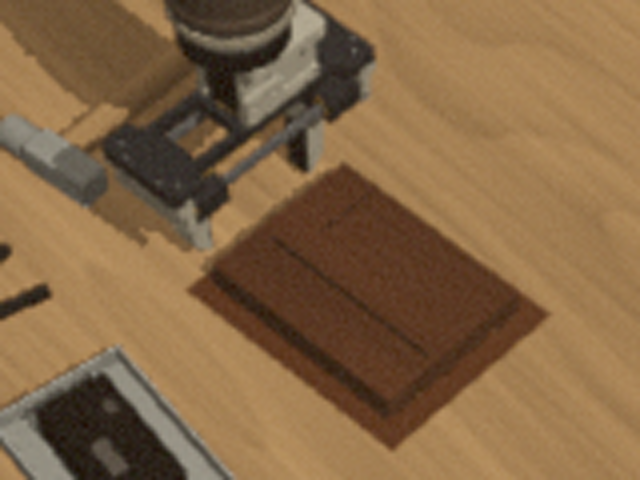

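Nudge the board towards +y in small steps, stopping about 1.5 mm short, then back off and measure.

```bash
python3 -m pendant '[[[6,1.5,2,0,0,0,-1],[11,1.5,2,0,0,0,-1],[14,1.5,2,0,0,0,-1],[16,1.5,2,0,0,0,-1],[17.5,1.5,2,0,0,0,-1],[18.5,1.5,2,0,0,0,-1],[19.5,1.5,2,0,0,0,-1],[19.5,1.5,2,0,0,0,-1]]]' 15;  python3 - <<'E'
from h import *
st()
E
python3 -m pendant '[[[-20,0,0,0,0,0,-1],[-30,0,-40,0,0,0,-1],[-60,-50,-100,0,0,0,-1],[-100,-100,-160,0,0,0,-1],[-120,-150,-220,0,0,0,-1],[-120,-150,-220,0,0,0,-1],[-120,-150,-220,0,0,0,-1]]]';  python3 - <<'E'
from h import *
st()
im=get_image('top');cv2.imwrite('pics/t23.png',im[:,:,::-1]);cv2.imwrite('pics/g23.png',cv2.resize(im[250:330,370:470,::-1],None,fx=7,fy=7,interpolation=cv2.INTER_CUBIC))
im=get_image('scene');cv2.imwrite('pics/g23s.png',cv2.resize(im[110:200,230:350,::-1],None,fx=6,fy=6,interpolation=cv2.INTER_CUBIC))
E
```

```text
clock: 51.8
position: [0.4517, -0.379, 0.1843]
ee_rot: [2.117, 2.321, -0.0]
force: [0.5, -1.3, -0.1]
width: 1.002
t 51.8 pos [ 0.4517 -0.379   0.1843] yjaw deg 5.25 tz [ 0. -0. -1.] F [ 0.5 -1.3 -0.1] w 1.002 q [ 0.79  0.66 -0.26  1.85  0.26  0.67  0.47]
clock: 52.68
position: [0.3096, -0.5162, 0.4082]
ee_rot: [2.122, 2.309, -0.006]
force: [-0.4, -0.1, -0.1]
width: 1.0
t 52.67 pos [ 0.3096 -0.5162  0.4082] yjaw deg 4.84 tz [ 0.002 -0.007 -1.   ] F [-0.4 -0.1 -0.1] w 1.0 q [ 1.16  0.42 -0.31  1.61  0.14  1.13  0.9 ]
```

View pics/g23.png

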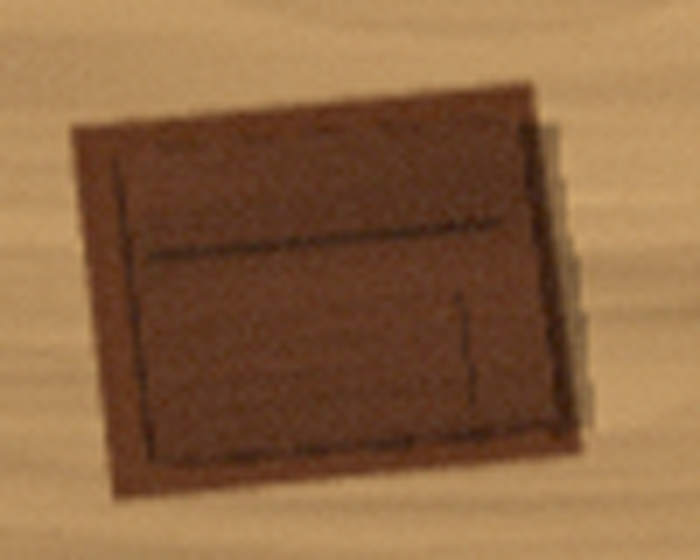

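View pics/g23s.png

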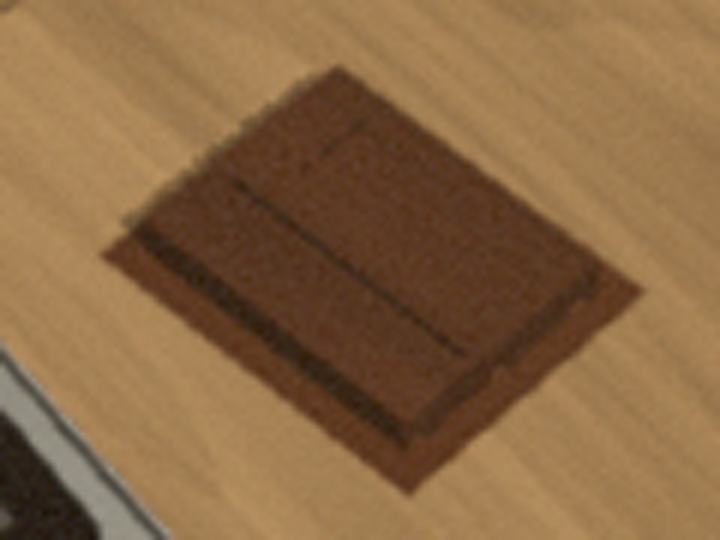

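```bash
python3 - <<'E'
from h import *
a=cv2.imread('pics/top0.png');b=cv2.imread('pics/t23.png')
d=(cv2.absdiff(a,b).max(2)>35).astype('uint8')*255
n,l,s,c=cv2.connectedComponentsWithStats(d)
print([tuple(map(int,x)) for x in s[1:] if x[4]>12])
cv2.imwrite('pics/g24.png',b)
E
```

```text
[(399, 207, 40, 23, 768), (206, 259, 63, 56, 2472), (267, 261, 7, 9, 19), (387, 260, 62, 62, 2921), (446, 268, 5, 10, 28), (274, 275, 4, 15, 32), (453, 289, 2, 9, 13), (271, 292, 6, 12, 31), (479, 296, 161, 184, 16182), (451, 300, 4, 11, 32), (599, 304, 7, 7, 34), (550, 389, 6, 4, 15), (553, 440, 12, 4, 23), (543, 446, 10, 6, 17), (387, 467, 42, 11, 73), (431, 467, 46, 10, 139)]
```

View pics/g24.png

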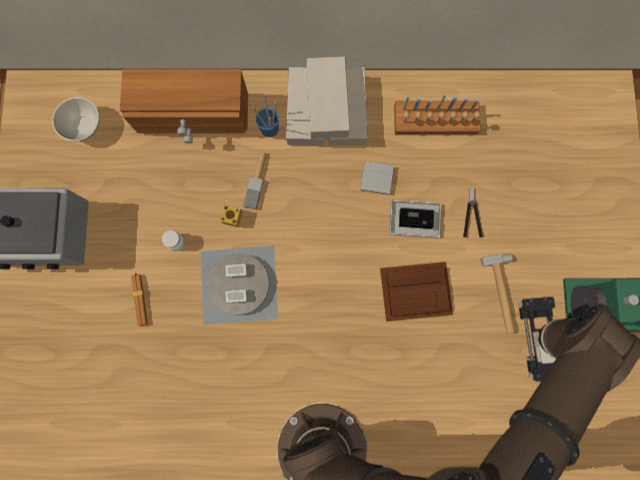

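```bash
for i in 1 2 3; do python3 -m pendant '[[[0,0,0,0,0,0,-1],[0,0,0,0,0,0,-1],[0,0,0,0,0,0,-1],[0,0,0,0,0,0,-1],[0,0,0,0,0,0,-1],[0,0,0,0,0,0,-1],[0,0,0,0,0,0,-1],[0,0,0,0,0,0,-1],[0,0,0,0,0,0,-1],[0,0,0,0,0,0,-1],[0,0,0,0,0,0,-1],[0,0,0,0,0,0,-1],[0,0,0,0,0,0,-1],[0,0,0,0,0,0,-1],[0,0,0,0,0,0,-1],[0,0,0,0,0,0,-1],[0,0,0,0,0,0,-1],[0,0,0,0,0,0,-1],[0,0,0,0,0,0,-1],[0,0,0,0,0,0,-1]]]' | head -1; done; python3 - <<'E'
from h import *
b=cv2.imread('pics/t23.png');im=get_image('top')[:,:,::-1]
d=(cv2.absdiff(im,b).max(2)>35).astype('uint8')
n,l,s,c=cv2.connectedComponentsWithStats(d);print([tuple(map(int,x)) for x in s[1:] if x[4]>8])
cv2.imwrite('pics/g25.png',cv2.resize(im[230:330,190:290],(600,600),interpolation=cv2.INTER_CUBIC))
E
```

```text
clock: 55.28
clock: 57.78
clock: 60.28
[(252, 249, 26, 31, 185), (226, 257, 30, 21, 290), (226, 283, 30, 20, 250), (243, 288, 33, 27, 219), (516, 295, 53, 80, 971), (588, 310, 9, 11, 22), (576, 322, 11, 8, 24), (567, 335, 18, 15, 46), (538, 349, 3, 14, 17), (621, 348, 6, 8, 14), (577, 350, 63, 94, 407), (541, 356, 15, 8, 51), (531, 373, 3, 6, 13), (464, 379, 77, 88, 270), (521, 450, 22, 30, 43), (556, 450, 24, 30, 98)]
```

View pics/g25.png

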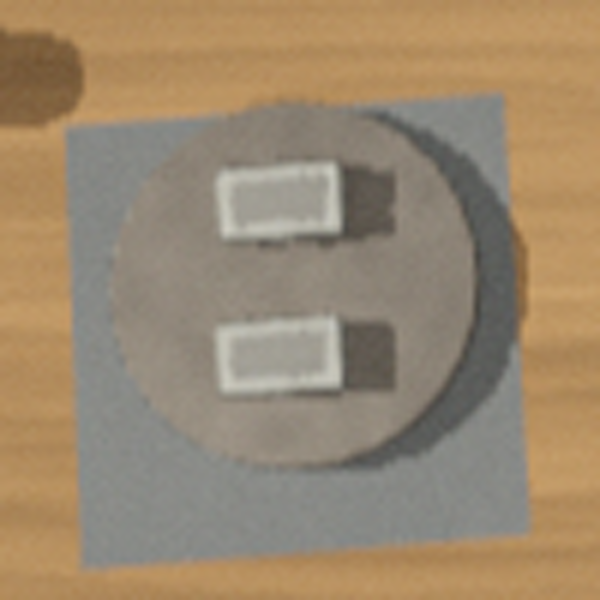

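The knock has now happened: the disc has moved about 2 cm towards +x and the boxes rode along. I'll push it back gently.

```bash
python3 - <<'E'
from h import *
A=lambda l:np.array([190,230])+(np.array(l)+.5)/6-.5
c=plane('top',A([(293,285)]),.025)[0];t=np.array([.465,.2435]);d=t-c;L=np.linalg.norm(d);a=np.arctan2(d[1],d[0]);d/=L
print('disc',c,'L',L,np.degrees(a))
for n,l in dict(A=[(217,172),(338,160),(345,232),(222,241)],B=[(216,327),(338,315),(343,387),(220,395)]).items(): print(n,rectfit(plane('top',A(l),.051)))
print('start',c-.112*d,'end',t-.087*d)
go(*(c-.112*d),.30,a-np.pi/2); go(*(c-.112*d),.30,a+np.pi/2)
st()
E
```

```text
disc [0.48365775 0.2416403 ] L 0.018750206962103756 174.30786807098184
A (array([0.52172907, 0.24466469]), np.float64(0.05891902144403544), np.float64(0.034448435621005316), np.float64(94.77316157544554))
B (array([0.4471918 , 0.24348749]), np.float64(0.05865771790612733), np.float64(0.033579009106461104), np.float64(94.46146528176995))
start [0.5951055  0.23053179] end [0.55157102 0.23487107]
 turn 1 [-0.    -0.    -1.379]
 turn -1 [-0.     0.     1.762]
 shift mm [np.float64(713.5), np.float64(348.8), np.float64(104.2)]
 turn 1 [-0.     0.     1.762]
 turn -1 [-0.    -0.    -1.379]
 shift mm [np.float64(713.5), np.float64(348.8), np.float64(104.2)]
t 60.33 pos [ 0.3133 -0.512   0.4042] yjaw deg 5.27 tz [-0.  0. -1.] F [-0.1  0.3 -0.2] w 0.999 q [ 1.15  0.42 -0.31  1.62  0.14  1.13  0.9 ]
```

```bash
python3 -m pendant '[[[55,35,0,0,0,-0.1,-1],[110,70,0,0,0,-0.2,-1],[165,105,0,0,0,-0.3,-1],[220,140,0,0,0,-0.42,-1],[275,175,0,0,0,-0.54,-1],[330,210,0,0,0,-0.66,-1],[385,240,0,0,0,-0.78,-1],[440,270,0,0,0,-0.9,-1],[495,300,0,0,0,-1.02,-1],[550,320,0,0,0,-1.14,-1],[605,335,0,0,0,-1.26,-1],[660,345,0,0,0,-1.379,-1],[713,349,0,0,0,-1.379,-1],[713,349,50,0,0,-1.379,-1],[713,349,104,0,0,-1.379,-1],[713,349,104,0,0,-1.379,-1],[713,349,104,0,0,-1.379,-1]]]' 15;  python3 - <<'E'
from h import *
st();go(.5951,.2305,.185,np.radians(84.3))
im=get_image('scene');cv2.imwrite('pics/g26s.png',cv2.resize(im[200:380,300:520,::-1],None,fx=3,fy=3,interpolation=cv2.INTER_CUBIC))
E
```

```text
clock: 62.45
position: [0.596, 0.2304, 0.3022]
ee_rot: [0.157, 3.136, 0.002]
force: [0.7, 0.2, 0.7]
width: 1.005
t 62.45 pos [0.596  0.2304 0.3022] yjaw deg 84.26 tz [ 0.002  0.001 -1.   ] F [0.7 0.2 0.7] w 1.005 q [ 0.01  0.67 -0.73  1.61  0.49  1.06  0.61]
 turn 1 [ 0.001  0.001 -0.001]
 turn -1 [ 2.000e-03 -2.000e-03  3.141e+00]
 shift mm [np.float64(1.0), np.float64(-0.2), np.float64(117.2)]
```

View pics/g26s.png

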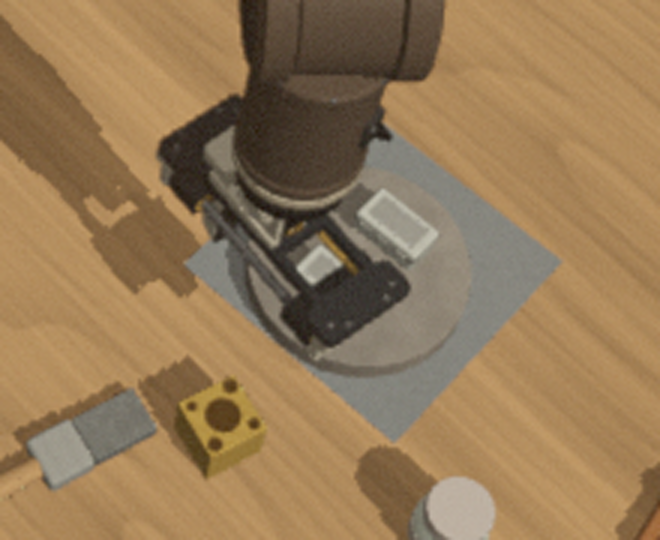

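```bash
python3 -m pendant '[[[0,0,50,0,0,0,-1],[0,0,90,0,0,0,-1],[0,0,110,0,0,0,-1],[0,0,117,0,0,0,-1],[0,0,117,0,0,0,-1],[10,0,117,0,0,0,-1],[18,0,117,0,0,0,-1],[22,0,117,0,0,0,-1],[25,0,117,0,0,0,-1],[28,0,117,0,0,0,-1],[31,0,117,0,0,0,-1],[34,0,117,0,0,0,-1],[37,0,117,0,0,0,-1],[39.5,0,117,0,0,0,-1],[41.5,0,117,0,0,0,-1],[43,0,117,0,0,0,-1],[44,0,117,0,0,0,-1],[44,0,117,0,0,0,-1]]]' 15;  python3 - <<'E'
from h import *
st();cv2.imwrite('pics/g27s.png',cv2.resize(get_image('scene')[200:380,300:520,::-1],None,fx=3,fy=3,interpolation=cv2.INTER_CUBIC))
E
python3 -m pendant '[[[-15,0,0,0,0,0,-1],[-25,0,-30,0,0,0,-1],[-25,0,-90,0,0,0,-1],[-25,60,-150,0,0,0,-1],[-25,120,-150,0,0,0,-1],[-25,60,-150,0,0,0,-1]]]' >/dev/null; python3 - <<'E'
from h import *
st()
E
```

```text
clock: 64.75
position: [0.5517, 0.2345, 0.1834]
ee_rot: [0.157, 3.137, 0.0]
force: [4.1, -0.6, 4.2]
width: 1.002
t 64.75 pos [0.5517 0.2345 0.1834] yjaw deg 84.28 tz [ 0.  0. -1.] F [ 4.1 -0.6  4.2] w 1.002 q [-0.06  0.75 -0.65  1.8   0.61  0.8   0.45]
t 65.55 pos [0.5781 0.3039 0.3348] yjaw deg 85.28 tz [-0.002  0.009 -1.   ] F [ 0.4 -1.9  0.4] w 0.997 q [-0.1   0.66 -0.75  1.54  0.47  1.13  0.54]
```

View pics/g27s.png

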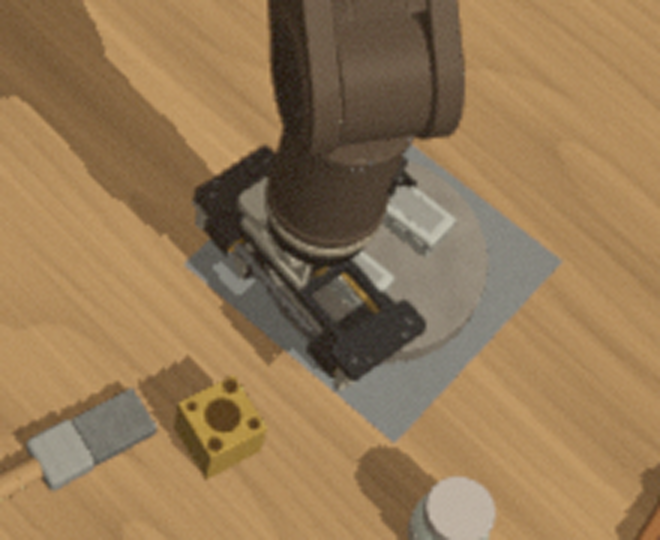

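```bash
python3 -m pendant '[[[0,-60,-30,0,0,0,-1],[0,-120,-60,0,0,0,-1],[0,-180,-60,0,0,0,-1],[0,-240,-60,0,0,0,-1],[0,-300,-60,0,0,0,-1],[0,-360,-60,0,0,0,-1],[0,-420,-60,0,0,0,-1],[0,-480,-60,0,0,0,-1],[0,-480,-60,0,0,0,-1]]]' >/dev/null; python3 - <<'E'
from h import *
st()
im=get_image('top')[:,:,::-1];cv2.imwrite('pics/t28.png',im)
cv2.imwrite('pics/g28.png',cv2.resize(im[230:330,190:290],(600,600),interpolation=cv2.INTER_CUBIC))
cv2.imwrite('pics/g28s.png',get_image('scene')[:,:,::-1])
E
```

```text
t 66.67 pos [ 0.5334 -0.1923  0.3918] yjaw deg 83.76 tz [-0.004 -0.001 -1.   ] F [ 0.1  0.8 -0. ] w 1.001 q [ 0.8   0.47 -0.77  1.69  0.35  1.14  1.39]
```

View pics/g28.png

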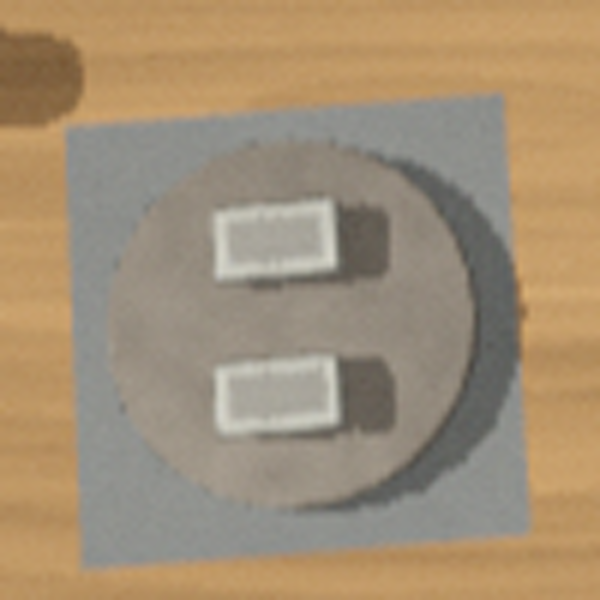

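View pics/g28s.png

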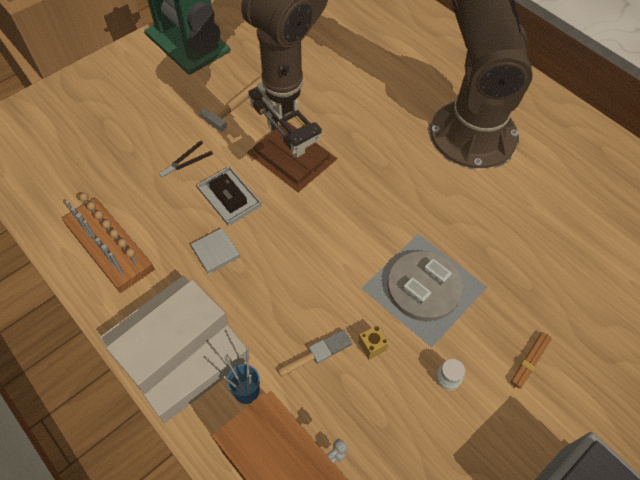

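```bash
python3 - <<'E'
from h import *
print(plane('top',[np.array([190,230])+(np.array([292,325])+.5)/6-.5],.025))
b=cv2.imread('pics/t23.png');im=get_image('top')[:,:,::-1]
cv2.imwrite('pics/g29.png',cv2.resize(im[200:340,200:480],None,fx=2.8,fy=2.8))
print(arm.sign_off())
E
```

```text
[[0.46412711 0.24167523]]
the job is handed in; nothing more can be done
None
```

View pics/g29.png

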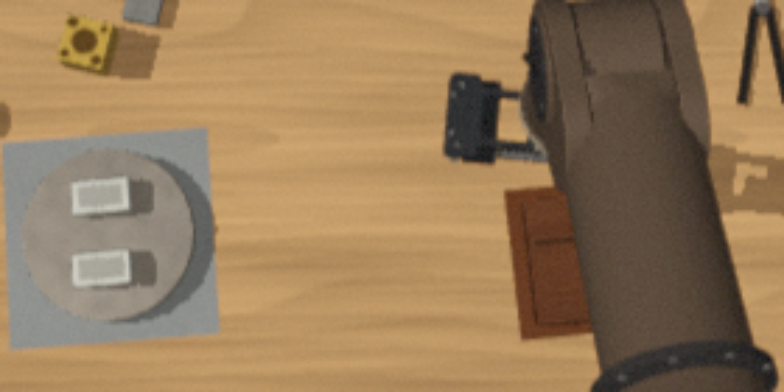

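The changeover is done and handed in at about 67 s; no verdict was reported.

**What I did:** I put the charcoal flat in the tray. I then pushed the disc aside, pushed the board with its boxes to the mat, pushed the disc to the sheet, and carried both silver boxes (only two were there) onto the disc. At about 53–60 s the disc was knocked roughly 2 cm with the boxes on it, so I pushed it back.

**Last checks:**
- **Disc:** its centre measures (0.464, 0.242) m, and the sheet's is (0.465, 0.243), about 2 mm off.
- **Boxes:** both stand upright, about 2 cm or more in from the disc's edge.
- **Board:** about 3 mm off the mat's centre in y and 2 mm in x, and under 1° off square. The two cameras disagreed by a few mm here, and the two-view heights came out 3–11 mm below the stated ones, mostly about 5 mm. After the last disc push I only saw the board partly, behind the arm.
- **Other things:** comparing the start picture with one at 53 s, nothing else had moved except the part of the picture hidden by the arm (lower right, near the hammer handle). After the later disc push I checked the other things only by eye in the scene view.

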